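Scoop the cut plugs out of the saw's catch tray

ROBOT

A 6-joint arm with a two-finger parallel gripper is mounted at the origin on a cart in front of the work surface, level with it; the furniture and walls round the work are solid. World frame = base frame: x ahead of the robot, y to its left, z up, the work surface at z = 0. Lengths are in m, angles in rad, forces in N, time in s.
With the tool pointing down it reaches from about 0.4 to 0.925 m from the base axis. Payload 12.5 kg.
Tool frame: the origin (TCP) lies at the very end of the fingers, on their centre line; the grasp point (between the pads) lies 19 mm behind it; z points along the fingers, y is the line along which they close (so a half turn about z gives the same grasp; the last joint's range is limited). The gripper opens to 95 mm and grips with 3 to 60 N. Pads are 20 mm wide; open, the fingers measure 119 mm over their backs; the gripper's body (75 mm by 180 mm) begins 59 mm behind the grasp point.
Start: joints at [1.166, 0.491, 1.559, -0, 1.092, -0.106], TCP at [0.184, 0.597, 0.215] pointing down, gripper open.
Joint ranges: [-3.1, 3.1], [-0.84, 2.19], [0.05, 2.79], [-1.13, 4.28], [0.06, 2.93], [-2.69, 2.69]. Speed limits (rad/s): [2.22, 2.22, 2.79, 3.14, 3.14, 3.14].

INTERFACE

Orientations are given as a 3x3 rotation matrix whose columns are the frame's x, y, z axes.
In Python, from station import bot, vision, ticket gives the robot as it stands (bot), with the cameras (vision) and the job (ticket).
- The arm moves only by the shell command python3 jog.py 'ROWS' [OPENING] [FORCE]. ROWS is a JSON list of rows, 1 to 10 of them, each of 6 numbers: dx, dy, dz in m, then a rotation vector rx, ry, rz in rad; each row shifts and turns the commanded pose from where the row before left it, along the tool's axes as they then stand; what a row does not reach is not made up. A row lasts 1/12 s, in which the tool goes at most 0.0417 m and 0.125 rad, less where a joint would pass 70% of its speed; a pose out of reach is approached as far as the arm can. OPENING is the finger opening in m, set as the command begins (- or left out keeps the last). The fingers move at their own pace and stop on an object; FORCE is the grip in N (left out, the last holds). Time passes only in rows, so rows that do not move let the fingers close. It prints the time, the measured TCP pose, the force, the opening and the grip force at its end.
- bot.get_obs(): the state, without advancing time (a new reading comes with each control period).
- vision.grab_frame(name): name is "side" or "top" or "wrist"; returns the picture (384x512x3 uint8, blue, green, red); there is no depth.
- vision.camera_params(name): a dict with "fx", "fy", "cx", "cy" (pixels), "rvec" (rotation vector, rad) and "tvec" (3), from world to camera coordinates, as OpenCV has them; the wrist camera has in their place "T_tool_cam" (4x4, takes a point from camera to tool coordinates, whose origin is the TCP and whose axes are the flange's). Camera axes: x right, y down, z forward; pixel columns grow to the right and rows downward; lengths in m; the calibration is good to about 2 mm. A picture is of the moment at which its call begins: read the wrist's pose just before it. camera_params takes no time and is no camera call.
- ticket.close_job(): hands the job in; it is judged then, once.
The state is a dict: "time": time; "joint_pos": joint angles; "joint_vel": joint speeds; "tau": joint torques, N m; "position": TCP position; "tool_rot": TCP orientation; "contact_force": force on the tool from outside, world axes, zero at the start; "torque": the same for the moment, N m; "width": finger opening in m; "finger_force": force on a finger pad.
Only numpy, scipy, OpenCV 4.12 (cv2) and the standard library are available. Lean on these libraries where they do the work, as an engineer would, in place of code of your own. Each camera call takes 0.05 s, during which the arm holds its last target. There are 200 camera calls.

TASK

Clear away the left-over round bar that lies across the catch tray: lay it flat on the bench, clear of the tray. Then take the hand scoop by its handle, scoop the wooden plugs out of the tray and tip at least four of the five into the plywood box, touching the plugs only with the scoop and spilling none on the bench (one may stay behind in the tray). Finally set the scoop down on the bench, flat on its bottom and clear of tray and box, and leave the tape, jar, sanding block and pliers where they are.

Things in the scene. Friction and masses are not known exactly. Their poses are not given: they have to be found in the camera images.
- tray: catch tray of grey sheet metal, screwed to the bench by four small tabs. x points from its low near lip to its far wall (roughly away from the robot), y left, z up; origin on the bench. Inside, the flat floor (3 mm thick) spans x -110 to +95 and y -58 to +58 mm
- tray_near (a point): middle of the tray's near lip, at x = -115 mm, 17 mm above the bench. Side walls are 52 mm high with their rim wire, outside half-width 66 mm (screw tabs at bench level reach 78 mm), and slope down to this lip over the first 35 mm
- tray_far (a point): middle of the far end of the tray's floor, at x = +95 mm, on the floor (3 mm above the bench). From here the far wall slopes outward, to x = +137 at 50 mm height
- scoop: loose hand scoop, 0.18 to 0.29 kg: aluminium pan 104 mm wide in front and 98 at the back, 110 long, 46 deep, open in front, floor 1.6 mm. Origin under the middle of the pan; x to the lip, y left, z up; back wall at x = -55. Wooden handle rises backward from it at 65 degrees. Starts flat on the bench left of the tray, lip away from the robot
- scoop_grip (a point): grip point on the handle's axis, at x = -100, z = +109 mm in the scoop's frame, 28 mm below the handle's upper end. The grip is 26 mm wide (along scoop's y, flat sides for the fingers), 24 mm thick, and runs 62 mm down and 28 mm up from here along (-0.423, 0, 0.906) of the scoop's frame
- scoop_lip (a point): middle of the pan's front lip, at x = +55 mm on the underside in the scoop's frame
- box: open plywood box, fixed to the bench, 170 mm (its x) by 150 mm (y) outside, 80 mm high, walls 8 mm, its inner floor 22 mm above the bench; origin on the bench under its centre, z up. It stands to the right of the tray
- branch: loose round bar of pale wood, a left-over, 181 mm long along its y, about 37 mm across, 34 high (gripped across its x the fingers stop at about 26 mm), 0.09 to 0.18 kg; does not roll; origin in the middle of its underside. Starts across the tray on the side rims, underside 52 mm above the bench
- plug0: one of five identical round plugs of light brown wood, 28 mm diameter, 30 mm long, about 16 g, edges rounded 4 mm, sliding easily on the metal (friction about 0.2); origin at its centre; starts standing on end on the tray floor, at least 65 mm beyond the near lip
- plug1: one of five identical round plugs of light brown wood, 28 mm diameter, 30 mm long, about 16 g, edges rounded 4 mm, sliding easily on the metal (friction about 0.2); origin at its centre; starts lying on its side on the tray floor, at least 65 mm beyond the near lip
- plug2: one of five identical round plugs of light brown wood, 28 mm diameter, 30 mm long, about 16 g, edges rounded 4 mm, sliding easily on the metal (friction about 0.2); origin at its centre; starts lying on its side on the tray floor, at least 65 mm beyond the near lip
- plug3: one of five identical round plugs of light brown wood, 28 mm diameter, 30 mm long, about 16 g, edges rounded 4 mm, sliding easily on the metal (friction about 0.2); origin at its centre; starts standing on end on the tray floor, at least 65 mm beyond the near lip
- plug4: one of five identical round plugs of light brown wood, 28 mm diameter, 30 mm long, about 16 g, edges rounded 4 mm, sliding easily on the metal (friction about 0.2); origin at its centre; starts lying on its side on the tray floor, at least 65 mm beyond the near lip
- tape_roll: bystander: roll of pale masking tape lying flat, 96 mm across, 25 mm high, at the right near the bench edge; origin at the middle of its underside
- lidded_jar: bystander: jar with a lid, 81 mm across, 88 mm high, beyond the work to the left; origin at the middle of its underside
- sanding_block: bystander: wooden sanding block 62 x 120 x 30 mm at the left near the bench edge; origin at the middle of its underside
- pliers: bystander: pliers 180 x 54 x 12 mm lying at the left; origin at the middle of the underside

How it is judged:
By the outcome, as a careful person would: the job done as asked, in the order asked, and still so for the second after the job is handed in, with the robot touching nothing.
It also fails if it takes over 72 s, if anything falls off the work surface, if the arm or the gripper's body presses on something with over 40 N, if the wrist force passes 120 N, or if a joint passes its speed limit or range.

## Working session

There is one attempt and no reset: what is moved stays moved. The work goes in short steps, Python scripts to look and compute and a shell command to move; the robot and the scene stay as the last step left them, time stands still between calls to the robot, and variables do not carry over. Pictures are saved under pics/ and viewed, at most 10 in all, crops included, and the job is handed in when it is done.

```bash
ls; mkdir -p pics; python3 - <<'E'
from station import bot, vision, ticket
import cv2,numpy as np
a=vision.grab_frame("top");b=vision.grab_frame("side")
cv2.imwrite("pics/top0.png",a);cv2.imwrite("pics/side0.png",b)
for n in("top","side","wrist"):print(n,vision.camera_params(n))
o=bot.get_obs();print(o["time"],o["position"],o["tool_rot"])
E
```

```text
jog.py
pics
station.py
top {'fx': 489.61001732523516, 'fy': 489.61001732523516, 'cx': 253.95886583349204, 'cy': 194.1439289774881, 'rvec': array([ 2.16730938, -1.40597875,  0.4458699 ]), 'tvec': array([-0.18090799,  0.48481716,  1.28514906])}
side {'fx': 409.88174858052275, 'fy': 409.88174858052275, 'cx': 253.60509610392674, 'cy': 187.93965186398935, 'rvec': array([ 0.39453869, -2.63518324,  1.40545718]), 'tvec': array([0.54122633, 0.166245  , 1.28440862])}
wrist {'fx': 326.57229617649534, 'fy': 326.57229617649534, 'cx': 254.61935774307767, 'cy': 187.1283315796668, 'T_tool_cam': array([[ 3.81718700e-05, -9.68223784e-01, -2.50085389e-01,
         7.18446192e-02],
       [ 9.99998902e-01,  4.07393501e-04, -1.42461841e-03,
         2.37245256e-05],
       [ 1.48123259e-03, -2.50085060e-01,  9.68222737e-01,
        -1.69535247e-01],
       [ 0.00000000e+00,  0.00000000e+00,  0.00000000e+00,
         1.00000000e+00]])}
0.1 [0.1838697  0.59709809 0.2141211 ] [[-9.55679976e-01  2.94407218e-01 -4.15409164e-04]
 [ 2.94407486e-01  9.55679529e-01 -9.32879936e-04]
 [ 1.22351447e-04 -1.01383424e-03 -9.99999479e-01]]
```

View pics/top0.png

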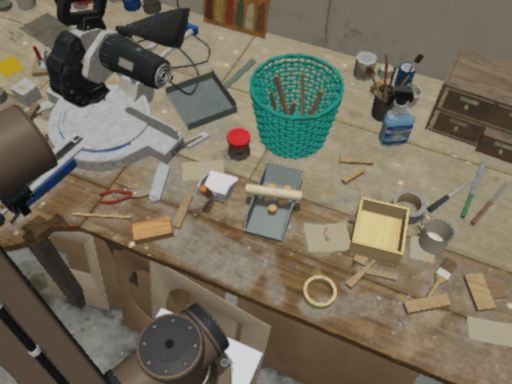

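View pics/side0.png

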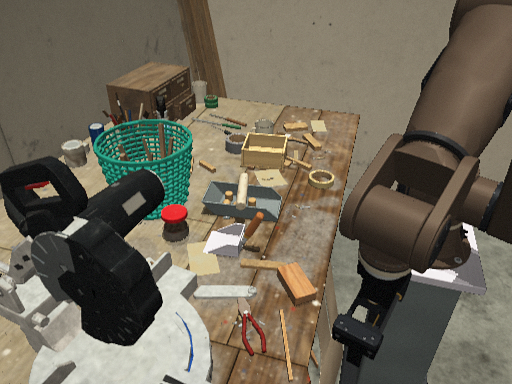

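The top view shows the tray centred near px (275,202), with the bar across it at (273,191). The scoop's pan is at (217,185) with its handle end at (203,188), the box is at (380,230) and the jar at (238,140). The side view agrees. I'll get rough positions from these and then refine with the wrist camera.

```bash
cat > h.py <<'E'
from station import bot, vision, ticket
import cv2,numpy as np
from scipy.spatial.transform import Rotation as R
def cam(n,o=None):
    p=vision.camera_params(n);K=np.array([[p["fx"],0,p["cx"]],[0,p["fy"],p["cy"]],[0,0,1]])
    if n=="wrist":
        T=np.eye(4);T[:3,:3]=o["tool_rot"];T[:3,3]=o["position"];T=T@p["T_tool_cam"]
        return K,T[:3,:3],T[:3,3]
    r=cv2.Rodrigues(p["rvec"])[0];return K,r.T,-r.T@p["tvec"]
def ray(c,uv):
    K,r,t=c;d=r@np.linalg.inv(K)@np.array([uv[0],uv[1],1.]);return t,d/np.linalg.norm(d)
def onz(c,uv,z):
    t,d=ray(c,uv);return t+d*(z-t[2])/d[2]
def proj(c,P):
    K,r,t=c;q=(np.atleast_2d(P)-t)@r@K.T;return q[:,:2]/q[:,2:]
def tri(c1,u1,c2,u2):
    A=[];b=[]
    for c,u in((c1,u1),(c2,u2)):
        t,d=ray(c,u);M=np.eye(3)-np.outer(d,d);A.append(M);b.append(M@t)
    return np.linalg.lstsq(np.vstack(A),np.hstack(b),rcond=None)[0]
def snap(name):
    """wrist picture saved with its pose"""
    o=bot.get_obs();im=vision.grab_frame("wrist");cv2.imwrite(f"pics/{name}.png",im)
    np.savez(f"pics/{name}.npz",tool_rot=o["tool_rot"],position=o["position"]);return o,im
def load(name):
    o=np.load(f"pics/{name}.npz");return cam("wrist",o),cv2.imread(f"pics/{name}.png")
def plan(pos,rot,maxp=.04,maxr=.12):
    """rows, in tool axes, from the present pose to pos,rot"""
    o=bot.get_obs();Q=np.array(o["tool_rot"]);d=Q.T@(np.array(pos)-o["position"]);w=R.from_matrix(Q.T@rot).as_rotvec()
    print("shift",d.round(4),"rotvec",w.round(4),"rows>=",max(np.linalg.norm(d)/maxp,np.linalg.norm(w)/maxr).round(1))
E
python3 - <<'E'
from h import *
c=cam("top")
for n,u,z in[("tray L near lip",(247,231),.017),("tray R near",(286,240),.017),("tray farL",(265,164),.05),("farR",(303,170),.05),("barL",(248,190),.07),("barR",(301,195),.07),("box NL",(350,247),.08),("box NR",(402,262),.08),("box FR",(408,207),.08),("box FL",(362,200),.08),("pan",(217,187),.02),("hand",(203,188),.13),("jar",(238,136),.088),("block",(152,229),.03),("tape",(320,291),.02)]:print(n,onz(c,u,z).round(3))
print(c[2],bot.get_obs()["joint_pos"])
E
```

```text
tray L near lip [0.468 0.035 0.017]
tray R near [ 0.488 -0.088  0.017]
tray farL [0.713 0.08  0.05 ]
farR [ 0.741 -0.045  0.05 ]
barL [0.579 0.081 0.07 ]
barR [ 0.629 -0.079  0.07 ]
box NL [ 0.506 -0.277  0.08 ]
box NR [ 0.52  -0.427  0.08 ]
box FR [ 0.713 -0.397  0.08 ]
box FL [ 0.681 -0.261  0.08 ]
pan [0.581 0.196 0.02 ]
hand [0.491 0.19  0.13 ]
jar [0.76  0.201 0.088]
block [0.348 0.304 0.03 ]
tape [ 0.369 -0.241  0.02 ]
[-0.24549751 -0.31377568  1.32689837] [ 1.16638984e+00  4.91482193e-01  1.55941670e+00  1.67197220e-05
  1.09171484e+00 -1.05578791e-01]
```

```bash
python3 - <<'E'
from h import *
t=.17;Q=np.array([[-np.cos(t),-np.sin(t),0],[-np.sin(t),np.cos(t),0],[0,0,-1]]).T
print(Q.round(2));Q=np.array([[-np.cos(t),-np.sin(t),0],[-np.sin(t),np.cos(t),0],[0,0,-1.]]).T
plan((.52,.04,.33),Q)
E
```

```text
[[-0.99 -0.17  0.  ]
 [-0.17  0.99  0.  ]
 [ 0.    0.   -1.  ]]
shift [-0.4852 -0.4336 -0.1155] rotvec [-1.000e-03 -4.000e-04 -4.688e-01] rows>= 16.5
```

```bash
python3 jog.py '[[-0.025,-0.022,-0.02,0,0,0],[-0.025,-0.022,-0.02,0,0,0],[-0.025,-0.022,-0.02,0,0,0],[-0.025,-0.022,-0.02,0,0,0],[-0.029,-0.026,-0.006,0,0,0],[-0.03,-0.027,-0.006,0,0,0],[-0.03,-0.027,-0.006,0,0,0],[-0.03,-0.027,-0.006,0,0,0],[-0.03,-0.027,-0.006,0,0,0],[-0.03,-0.027,-0.006,0,0,0]]' 0.095; python3 jog.py '[[-0.03,-0.027,0,0,0,0],[-0.03,-0.027,0,0,0,0],[-0.03,-0.027,0,0,0,0],[-0.03,-0.027,0,0,0,0],[-0.03,-0.027,0,0,0,0],[0,0,0,0,0,-0.117],[0,0,0,0,0,-0.117],[0,0,0,0,0,-0.117],[0,0,0,0,0,-0.117],[0,0,0,0,0,0]]'; python3 - <<'E'
from h import *
o,im=snap("w1");cv2.imwrite("pics/w1big.png",cv2.resize(im,(800,600),interpolation=cv2.INTER_CUBIC))
E
```

```text
time: 0.93
position: [0.3777, 0.2754, 0.3309]
tool_rot: [[-0.956, 0.294, -0.0], [0.294, 0.956, 0.0], [0.0, -0.0, -1.0]]
contact_force: [2.0, 1.0, 0.2]
width: 0.0947
finger_force: 0.0
time: 1.77
position: [0.4808, 0.1038, 0.3304]
tool_rot: [[-0.985, -0.173, -0.001], [-0.173, 0.985, -0.0], [0.001, 0.0, -1.0]]
contact_force: [0.1, 0.4, 0.3]
width: 0.0952
finger_force: 0.0
```

View pics/w1big.png

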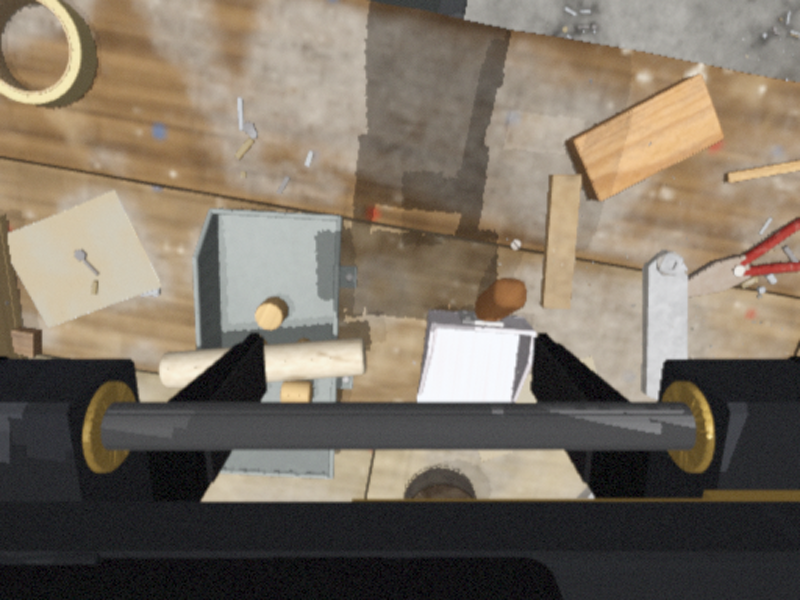

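The wrist view, scaled up, shows the near robot side at the top. The tray's near-lip corners are at (210,211) and (340,213). The bar's ends are at (162,368) and (363,357), the scoop handle's end is at (502,298), and the scoop's back wall runs along (430,318)-(533,330).

```bash
python3 - <<'E'
from h import *
c,im=load("w1");s=.64
for n,u,z in[("lipR",(210,211),.017),("lipL",(340,213),.017),("barR",(162,368),.069),("barL",(363,357),.069),("farR",(225,473),.05),("farL",(333,478),.05),("handle end",(506,293),.135),("backL",(535,331),.046),("backR",(430,313),.046)]:
    print(n,onz(c,np.array(u)*s,z).round(4))
# bar mask: pale wood
hsv=cv2.cvtColor(im,cv2.COLOR_BGR2HSV)
print(hsv[int(365*s),int(300*s)],hsv[int(350*s),int(210*s)], hsv[int(315*s),int(270*s)],hsv[int(300*s),int(220*s)])
E
```

```text
lipR [ 0.4855 -0.0744  0.017 ]
lipL [0.4662 0.0462 0.017 ]
barR [ 0.6263 -0.0876  0.069 ]
barL [0.5841 0.0903 0.069 ]
farR [ 0.7383 -0.0265  0.05  ]
farL [0.7251 0.0809 0.05  ]
handle end [0.4893 0.1867 0.135 ]
backL [0.5397 0.2448 0.046 ]
backR [0.5395 0.1446 0.046 ]
[ 23  30 247] [ 18  44 149] [ 19  89 242] [75 11 90]
```

```bash
python3 - <<'E'
from h import *
t=.233;Q=np.array([[np.sin(t),-np.cos(t),0],[np.cos(t),np.sin(t),0],[0,0,-1.]]).T
print(np.linalg.det(Q));plan((.605,.001,.14),Q)
E
```

```text
-0.9999999999999998Traceback (most recent call last):
  File "<stdin>", line 3, in <module>
  File "h.py", line 29, in plan
    o=bot.get_obs();Q=np.array(o["tool_rot"]);d=Q.T@(np.array(pos)-o["position"]);w=R.from_matrix(Q.T@rot).as_rotvec()
                                                                                    ~~~~~~~~~~~~~^^^^^^^^^
  File "scipy/spatial/transform/_rotation.pyx", line 1143, in scipy.spatial.transform._rotation.Rotation.from_matrix
ValueError: Non-positive determinant (left-handed or null coordinate frame) in rotation matrix 0: [[-6.58546433e-02 -9.97829138e-01 -4.20833857e-04]
 [-9.97829213e-01  6.58547060e-02 -1.36992148e-04]
 [-1.64408647e-04 -4.10898747e-04  9.99999902e-01]].
```

```bash
cat >> h.py <<'E'
def down(t):
    """tool straight down, its y axis at world yaw t"""
    return np.array([[-np.sin(t),np.cos(t),0],[np.cos(t),np.sin(t),0],[0,0,-1.]])*np.array([1,1,1])
E
python3 - <<'E'
from h import *
Q=down(.233)
print(Q,np.linalg.det(Q));plan((.605,.001,.14),Q);print(bot.get_obs()["joint_pos"])
E
```

```text
[[-0.23089749  0.97297808  0.        ]
 [ 0.97297808  0.23089749  0.        ]
 [ 0.          0.         -1.        ]] 0.9999999999999998
shift [-0.1054 -0.1222  0.1904] rotvec [-2.0000e-04 -4.0000e-04  1.5049e+00] rows>= 12.5
[ 7.85249318e-02  1.90675605e-01  1.70112786e+00  1.04556174e-04
  1.25022050e+00 -1.65940199e+00]
```

```bash
python3 jog.py '[[-0.0151,-0.0175,0.0272,0,0,0],[-0.0151,-0.0175,0.0272,0,0,0],[-0.0151,-0.0175,0.0272,0,0,0],[-0.0151,-0.0175,0.0272,0,0,0],[-0.0151,-0.0175,0.0272,0,0,0],[-0.0151,-0.0175,0.0272,0,0,0],[-0.0151,-0.0175,0.0272,0,0,0],[0,0,0,0,0,0.1158],[0,0,0,0,0,0.1158],[0,0,0,0,0,0.1158]]'; python3 jog.py '[[0,0,0,0,0,0.1158],[0,0,0,0,0,0.1158],[0,0,0,0,0,0.1158],[0,0,0,0,0,0.1158],[0,0,0,0,0,0.1158],[0,0,0,0,0,0.1158],[0,0,0,0,0,0.1158],[0,0,0,0,0,0.1158],[0,0,0,0,0,0.1158],[0,0,0,0,0,0.1158]]'; python3 - <<'E'
from h import *
plan((.605,.001,.052),down(.233))
c=cam("wrist",bot.get_obs());print(proj(c,[(.605,.001,.086),(.5841,.0903,.069),(.6263,-.0876,.069)]).round())
o,im=snap("w2")
E
```

```text
time: 2.65
position: [0.6057, 0.0009, 0.1391]
tool_rot: [[-0.982, 0.188, -0.002], [0.188, 0.982, 0.0], [0.002, -0.0, -1.0]]
contact_force: [0.4, 0.8, -0.2]
width: 0.0951
finger_force: 0.0
time: 3.48
position: [0.6057, 0.0013, 0.1401]
tool_rot: [[-0.222, 0.975, -0.0], [0.975, 0.222, 0.0], [0.0, -0.0, -1.0]]
contact_force: [-0.5, 0.4, 0.8]
width: 0.0948
finger_force: 0.0
shift [-0.0001 -0.0007  0.0881] rotvec [-0.0002 -0.0002 -0.0088] rows>= 2.2
[[256. 205.]
 [255.  72.]
 [257. 302.]]
```

View pics/w2.png

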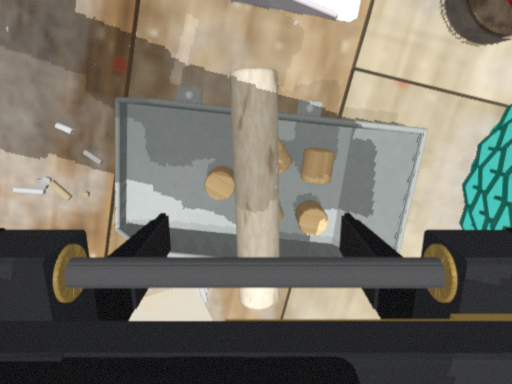

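The bar runs along column ~256 under the gripper, from (255,72) to (258,302), as predicted. The plugs are at (220,183), (318,165), (312,219) and (284,157), plus one hidden.

```bash
python3 jog.py '[[0,0,0.03,0,0,0],[0,0,0.03,0,0,0],[0,0,0.02,0,0,0],[0,0,0.008,0,0,0],[0,0,0,0,0,0]]'; python3 jog.py '[[0,0,0,0,0,0],[0,0,0,0,0,0],[0,0,0,0,0,0],[0,0,0,0,0,0],[0,0,0,0,0,0],[0,0,0,0,0,0]]' 0.0 25;  python3 - <<'E'
from h import *
plan((.64,-.168,.14),down(1.72))
E
```

```text
time: 3.95
position: [0.605, 0.0013, 0.0505]
tool_rot: [[-0.232, 0.973, -0.003], [0.973, 0.232, 0.0], [0.001, -0.003, -1.0]]
contact_force: [-0.4, -0.4, 0.9]
width: 0.0953
finger_force: 0.0
time: 4.45
position: [0.6059, 0.0011, 0.0528]
tool_rot: [[-0.232, 0.973, 0.001], [0.973, 0.232, 0.0], [-0.0, 0.001, -1.0]]
contact_force: [0.8, -0.4, -0.5]
width: 0.0605
finger_force: 0.0
shift [-0.1724 -0.0061 -0.0872] rotvec [ 5.0000e-04  7.0000e-04 -1.4854e+00] rows>= 12.4
```

```bash
python3 jog.py '[[0,0,0,0,0,0],[0,0,0,0,0,0],[0,0,0,0,0,0],[0,0,0,0,0,0],[0,0,0,0,0,0],[0,0,0,0,0,0],[0,0,0,0,0,0],[0,0,-0.02,0,0,0],[0,0,-0.03,0,0,0],[0,0,-0.03,0,0,0]]'; python3 jog.py '[[0,0,-0.02,0,0,0],[-0.0345,-0.0012,0,0,0,0],[-0.0345,-0.0012,0,0,0,0],[-0.0345,-0.0012,0,0,0,0],[-0.0345,-0.0012,0,0,0,0],[-0.0345,-0.0012,0,0,0,0],[0,0,0,0,0,-0.1143],[0,0,0,0,0,-0.1143],[0,0,0,0,0,-0.1143],[0,0,0,0,0,-0.1143]]'
```

```text
time: 5.28
position: [0.6051, 0.0012, 0.1324]
tool_rot: [[-0.232, 0.973, -0.002], [0.973, 0.232, 0.0], [0.001, -0.002, -1.0]]
contact_force: [0.1, -1.1, -1.6]
width: 0.0258
finger_force: 25.0
time: 6.12
position: [0.6397, -0.1683, 0.1518]
tool_rot: [[-0.642, 0.767, -0.001], [0.767, 0.642, 0.0], [0.001, -0.0, -1.0]]
contact_force: [0.8, 0.4, -0.9]
width: 0.0259
finger_force: 25.0
```

```bash
python3 jog.py '[[0,0,0,0,0,-0.1143],[0,0,0,0,0,-0.1143],[0,0,0,0,0,-0.1143],[0,0,0,0,0,-0.1143],[0,0,0,0,0,-0.1143],[0,0,0,0,0,-0.1143],[0,0,0,0,0,-0.1143],[0,0,0,0,0,-0.1143],[0,0,0,0,0,-0.1143],[0,0,0.03,0,0,0]]';python3 jog.py '[[0,0,0.035,0,0,0],[0,0,0.035,0,0,0],[0,0,0.025,0,0,0],[0,0,0.017,0,0,0],[0,0,0.006,0,0,0],[0,0,0,0,0,0],[0,0,0,0,0,0]]'; python3 - <<'E'
from h import *
plan((.64,-.168,.0035),down(1.72))
E
```

```text
time: 6.95
position: [0.6423, -0.1689, 0.1267]
tool_rot: [[-0.988, -0.156, 0.008], [-0.156, 0.988, -0.003], [-0.007, -0.004, -1.0]]
contact_force: [1.4, -0.4, -1.1]
width: 0.0258
finger_force: 25.0
time: 7.53
position: [0.6403, -0.1681, 0.0048]
tool_rot: [[-0.989, -0.149, 0.0], [-0.149, 0.989, -0.0], [-0.0, -0.0, -1.0]]
contact_force: [0.4, 0.2, -1.3]
width: 0.0263
finger_force: 25.0
shift [0.0003 0.0002 0.0013] rotvec [-0.0002  0.0005  0.0005] rows>= 0.0
```

```bash
python3 jog.py '[[0,0,0.002,0,0,0],[0,0,0,0,0,0],[0,0,0,0,0,0],[0,0,0,0,0,0],[0,0,0,0,0,0],[0,0,0,0,0,0],[0,0,0,0,0,0],[0,0,-0.03,0,0,0],[0,0,-0.04,0,0,0],[0,0,-0.04,0,0,0]]' 0.08; python3 - <<'E'
from h import *
plan((.66,.07,.35),down(1.72))
E
```

```text
time: 8.37
position: [0.6394, -0.1678, 0.1127]
tool_rot: [[-0.989, -0.149, -0.002], [-0.149, 0.989, 0.001], [0.002, 0.001, -1.0]]
contact_force: [1.3, -0.7, 1.4]
width: 0.0793
finger_force: 0.0
shift [-0.0554  0.2324 -0.2371] rotvec [ 0.0012 -0.0021  0.0005] rows>= 8.4
```

```bash
python3 jog.py '[[-0.0062,0.0258,-0.0263,0,0,0],[-0.0062,0.0258,-0.0263,0,0,0],[-0.0062,0.0258,-0.0263,0,0,0],[-0.0062,0.0258,-0.0263,0,0,0],[-0.0062,0.0258,-0.0263,0,0,0],[-0.0062,0.0258,-0.0263,0,0,0],[-0.0062,0.0258,-0.0263,0,0,0],[-0.0062,0.0258,-0.0263,0,0,0],[-0.0062,0.0258,-0.0263,0,0,0],[0,0,0,0,0,0]]' ; python3 - <<'E'
from h import *
o,im=snap("w3");print(o["position"]);cv2.imwrite("pics/w3c.png",cv2.resize(im[0:240,60:460],(800,480),interpolation=cv2.INTER_CUBIC))
E
```

```text
time: 9.2
position: [0.6614, 0.074, 0.3546]
tool_rot: [[-0.988, -0.153, 0.008], [-0.152, 0.988, 0.001], [-0.008, -0.0, -1.0]]
contact_force: [1.0, -0.3, 0.5]
width: 0.0802
finger_force: 0.0
[0.66141983 0.07402865 0.3545616 ]
```

View pics/w3c.png

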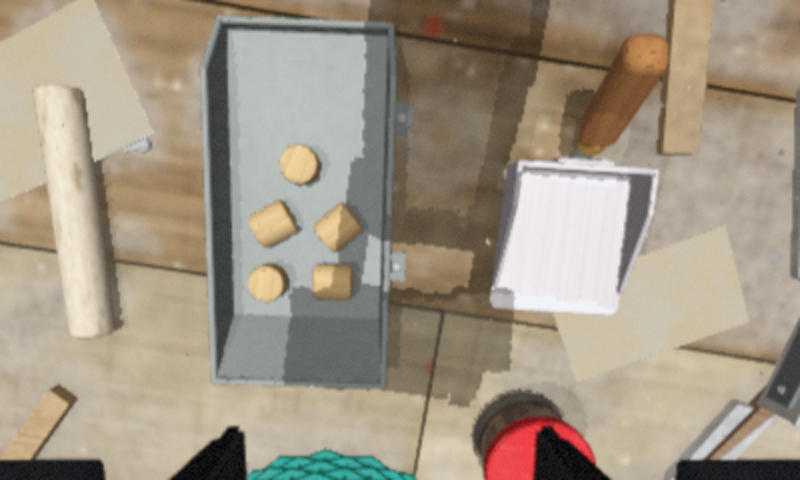

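The crop shows the bar lying clear of the tray, from (60,88) to (92,335). The tray's lip runs (222,18)-(394,22), and its floor's far edge is at row ~317. The five plugs are at (300,165), (273,224), (338,228), (267,283) and (332,282). The scoop's lip runs (493,303)-(617,311), its back-top edge (512,163)-(657,172), and the handle's end is at (647,50).

```bash
python3 - <<'E'
from h import *
c,im=load("w3");f=lambda x,y,z:onz(c,(60+x/2,y/2),z)
def p(n,*a):
    q=f(*a);print(n,q.round(4));return q
lr=p("lipR",222,20,.017);ll=p("lipL",394,23,.017)
fr=p("farTopR",212,384,.05);fl=p("farTopL",386,388,.05)
gr=p("floorfarR",234,316,.003);gl=p("floorfarL",389,318,.003)
rR=p("rimR mid",209,200,.052);rL=p("rimL mid",392,200,.052)
near=(lr+ll)/2;far=(gr+gl)/2;ft=(fr+fl)/2
print("near",near,"far",far,"len",np.linalg.norm((far-near)[:2]),"ft",np.linalg.norm((ft-near)[:2]),"(210,252) lipw",np.linalg.norm(lr-ll))
yaw=np.arctan2(*(ft-near)[[1,0]]);yaw2=np.arctan2(-(ll-lr)[0],(ll-lr)[1]);print("yaw",yaw,yaw2)
yaw=(yaw+yaw2)/2
X=np.array([np.cos(yaw),np.sin(yaw),0]);Y=np.array([-X[1],X[0],0])
print("rim y",(rR-near)@Y,(rL-near)@Y)
org=near+X*.115;org[2]=0;print("tray",org,yaw)
for x,y,z in((300,165,.033),(273,224,.02),(338,228,.02),(267,283,.033),(332,282,.02)):
    d=f(x,y,z)-org;print("plug tray xy",(d@X).round(4),(d@Y).round(4))
a=p("scoop lipR",493,304,.0);b=p("scoop lipL",617,312,.0)
d=p("backtopL",657,172,.046);e=p("backtopR",512,163,.046)
h=p("handle end",647,50,.132)
print("widths",np.linalg.norm(a-b),np.linalg.norm(d-e),"len",np.linalg.norm(((a+b-d-e)/2)[:2]))
m=(a+b)/2;k=(d+e)/2
print("lip",m,"back",k,"yaw lipback",np.arctan2(*(m-k)[[1,0]]),"yaw lip",np.arctan2(-(b-a)[0],(b-a)[1]),"yaw back",np.arctan2(-(d-e)[0],(d-e)[1]),"yaw handle",np.arctan2(*(m-h)[[1,0]]),np.linalg.norm((m-h)[:2]))
E
```

```text
lipR [ 0.4862 -0.0717  0.017 ]
lipL [0.4698 0.0479 0.017 ]
farTopR [ 0.7417 -0.0486  0.05  ]
farTopL [0.7248 0.0814 0.05  ]
floorfarR [ 0.6973 -0.047   0.003 ]
floorfarL [0.6798 0.0767 0.003 ]
rimR mid [ 0.6081 -0.0614  0.052 ]
rimL mid [0.5887 0.0648 0.052 ]
near [ 0.47799966 -0.01192926  0.017     ] far [0.6885361  0.01481839 0.003     ] len 0.2122287143348399 ft 0.2568061109689919 (210,252) lipw 0.12069276264731389
yaw 0.11048461521985892 0.13692124923766857
rim y -0.06513298656907257 0.06252146035186322
tray [0.59212089 0.00226032 0.        ] 0.12370293222876375
plug tray xy -0.018 -0.004
plug tray xy 0.0243 -0.0263
plug tray xy 0.0258 0.0226
plug tray xy 0.0671 -0.0293
plug tray xy 0.0665 0.0183
scoop lipR [0.6562 0.1579 0.    ]
scoop lipL [0.6473 0.2581 0.    ]
backtopL [0.5417 0.2449 0.046 ]
backtopR [0.5513 0.1436 0.046 ]
handle end [0.489  0.1905 0.132 ]
widths 0.10068877418647906 0.10171413038326325 len 0.10613450910892482
lip [0.65175807 0.20799914 0.        ] back [0.54651907 0.194241   0.046     ] yaw lipback 0.12999512270083696 yaw lip 0.08874862807056688 yaw back 0.0941186412820695 yaw handle 0.1073167350129794 0.16368176460424835
```

```bash
cat >> h.py <<'E'
G=np.array([-.0937,0,.0954]);A=np.radians(65)
def Rz(t):return R.from_euler("z",t).as_matrix()
def scoop2tool(lip,yaw,pitch,tcp_back=0.):
    """tool pose with scoop lip (underside middle) at lip; pitch>0 = lip up (deg)"""
    S=Rz(yaw)@R.from_euler("y",-pitch,degrees=True).as_matrix()
    z=np.array([np.cos(A),0,-np.sin(A)]);y=np.array([0,1.,0]);T=S@np.array([np.cross(y,z),y,z]).T
    g=np.array(lip)+S@(G-[.055,0,0]);return g+T[:,2]*(.019-tcp_back),T
E
python3 - <<'E'
from h import *
y=.10;o=np.array([.599,.201,0]);lip=o+Rz(y)@[.055,0,0]
p,T=scoop2tool(lip,y,0,.085);print(p,T.round(3));plan(p,T);print(scoop2tool(lip,y,0)[0])
E
```

```text
[0.47801465 0.18886097 0.15521631] [[-0.902 -0.1    0.421]
 [-0.09   0.995  0.042]
 [-0.423  0.    -0.906]]
shift [0.164  0.1433 0.1955] rotvec [ 0.0113 -0.4315  0.0519] rows>= 7.3
[0.51375774 0.19244725 0.07818015]
```

```bash
python3 jog.py '[[0.0205,0.0179,0.0244,0,0,0],[0.0205,0.0179,0.0244,0,0,0],[0.0205,0.0179,0.0244,0,0,0],[0.0205,0.0179,0.0244,0,0,0],[0.0205,0.0179,0.0244,0,0,0],[0.0205,0.0179,0.0244,0,0,0],[0.0205,0.0179,0.0244,0,0,0],[0.0205,0.0179,0.0244,0,0,0],[0,0,0,0.0028,-0.1079,0.013],[0,0,0,0.0028,-0.1079,0.013]]'; python3 jog.py '[[0,0,0,0.0028,-0.1079,0.013],[0,0,0,0.0028,-0.1079,0.013],[0,0,0,0,0,0],[0,0,0,0,0,0]]'; python3 - <<'E'
from h import *
y=.10;o=np.array([.599,.201,0]);lip=o+Rz(y)@[.055,0,0]
plan(*scoop2tool(lip,y,0,.085));plan(*scoop2tool(lip,y,0));ob,im=snap("w4")
print(ob["joint_pos"])
g=o+Rz(y)@[-.1118,0,.134];print(proj(cam("wrist",ob),g))
E
```

```text
time: 10.08
position: [0.4757, 0.1867, 0.1518]
tool_rot: [[-0.969, -0.123, 0.214], [-0.121, 0.992, 0.024], [-0.215, -0.003, -0.977]]
contact_force: [1.6, -0.8, -0.4]
width: 0.08
finger_force: 0.0
time: 10.42
position: [0.4766, 0.1853, 0.1529]
tool_rot: [[-0.912, -0.097, 0.398], [-0.091, 0.995, 0.034], [-0.4, -0.005, -0.917]]
contact_force: [0.8, -0.5, 0.8]
width: 0.0801
finger_force: 0.0
shift [-0.0025  0.0034 -0.0014] rotvec [-0.0056 -0.025  -0.0003] rows>= 0.2
shift [-0.0047  0.0039  0.0836] rotvec [-0.0056 -0.025  -0.0003] rows>= 2.1
[ 0.28346333  0.32123449  2.16154745 -0.30277761  0.26616662 -1.1091573 ]
[[259.38365705 226.06785743]]
```

View pics/w4.png

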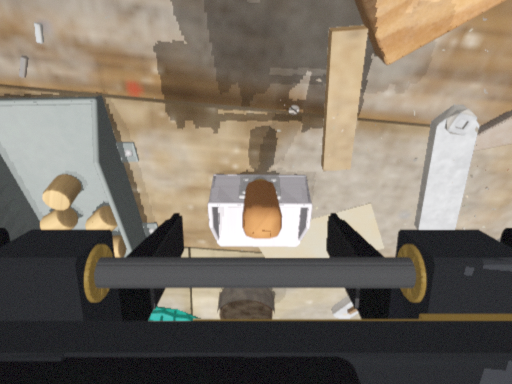

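The handle's end is at (262,225), against (259,226) predicted, so it is well centred. q5 is close to its lower limit, so I'll fit the arm geometry to see which grip angle leaves room for tilting both ways.

```bash
cat > kin.py <<'E'
from h import *
o=bot.get_obs()
D=[([1.166,.491,1.559,0,1.092],[.184,.597,.215],[0,0,-1]),([.0785,.19068,1.70113,0,1.25],[.4808,.1038,.3304],[-.001,0,-1]),(o["joint_pos"],o["position"],o["tool_rot"][:,2])]
if __name__=="__main__":
    M=[];b=[]
    for q,p,z in D:
        c=np.array([np.cos(q[0]),np.sin(q[0]),0]);p=np.array(p);z=np.array(z);s=q[1]+q[2]
        M+=[[1,0,np.sin(q[1]),np.sin(s),c@z],[0,1,np.cos(q[1]),np.cos(s),z[2]]];b+=[c@p,p[2]]
        print("perp",-p[0]*c[1]+p[1]*c[0])
    x,r,k,s=np.linalg.lstsq(np.array(M),np.array(b),rcond=None);print(x.round(4),(np.array(M)@x-b).round(4),s)
E
python3 kin.py
```

```text
perp 0.06598783496765004
perp 0.06577629491237154
perp 0.044600898880442996
[0.0316 0.0867 0.5618 0.367  0.1943] [ 0.001   0.0036 -0.0013 -0.0022  0.0003 -0.0015] [3.07489924 2.30151137 0.44833838 0.16666476 0.11453754]
```

```bash
sed -i 's/^G=.*/G=np.array([-.0966,0,.1018]);A=np.radians(83)/' h.py; python3 - <<'E'
from h import *
y=.10;o=np.array([.599,.201,0]);lip=o+Rz(y)@[.055,0,0]
p,T=scoop2tool(lip,y,0,.07);q,_=scoop2tool(lip,y,0);print(p,q);plan(p,T)
ob=bot.get_obs();print("shift after turn",T.T@(p-ob["position"]))
E
```

```text
[0.49669831 0.19073559 0.15241985] [0.50518655 0.19158726 0.08294162]
shift [-0.0175  0.0034  0.0086] rotvec [-0.0053  0.2899 -0.0015] rows>= 2.4
shift after turn [-0.01927187  0.00331811  0.00325601]
```

```bash
python3 jog.py '[[0,0,0,-0.0018,0.0967,0],[0,0,0,-0.0018,0.0967,0],[0,0,0,-0.0018,0.0967,0],[-0.0193,0.0033,0.0032,0,0,0],[0,0,0,0,0,0],[0,0,0,0,0,0]]'; python3 - <<'E'
from h import *
y=.10;o=np.array([.599,.201,0]);lip=o+Rz(y)@[.055,0,0]
plan(*scoop2tool(lip,y,0))
E
```

```text
time: 10.97
position: [0.4974, 0.1913, 0.1524]
tool_rot: [[-0.988, -0.099, 0.122], [-0.098, 0.995, 0.015], [-0.123, 0.003, -0.992]]
contact_force: [-0.6, -1.1, -0.4]
width: 0.08
finger_force: 0.0
shift [ 0.0008 -0.0007  0.0699] rotvec [ 0.0029  0.001  -0.0015] rows>= 1.7
```

```bash
python3 jog.py '[[0.0004,-0.0004,0.025,0,0,0],[0.0004,-0.0003,0.025,0,0,0],[0,0,0.014,0,0,0],[0,0,0.006,0,0,0],[0,0,0,0,0,0]]'; python3 jog.py '[[0,0,0,0,0,0],[0,0,0,0,0,0],[0,0,0,0,0,0],[0,0,0,0,0,0],[0,0,0,0,0,0],[0,0,0,0,0,0],[0,0,0,0,0,0],[0,0,0,0,0,0],[0,0,0,0,0,0],[0,0,0,0,0,0]]' 0 60; python3 jog.py '[[0,0,0,0,0,0]]'
```

```text
time: 11.38
position: [0.5037, 0.1912, 0.0821]
tool_rot: [[-0.988, -0.098, 0.121], [-0.098, 0.995, 0.013], [-0.122, 0.002, -0.993]]
contact_force: [-0.4, -0.5, 1.2]
width: 0.0802
finger_force: 0.0
time: 12.22
position: [0.5046, 0.1914, 0.0833]
tool_rot: [[-0.987, -0.098, 0.124], [-0.097, 0.995, 0.014], [-0.125, 0.001, -0.992]]
contact_force: [-1.1, -0.7, 1.3]
width: 0.0257
finger_force: 60.0
time: 12.3
position: [0.5046, 0.1914, 0.0833]
tool_rot: [[-0.987, -0.098, 0.124], [-0.097, 0.995, 0.014], [-0.125, 0.001, -0.992]]
contact_force: [-0.4, 0.4, 1.3]
width: 0.0259
finger_force: 60.0
```

```bash
python3 jog.py '[[0,0,-0.01,0,0,0],[0,0,-0.03,0,0,0],[0,0,-0.04,0,0,0],[0,0,-0.03,0,0,0],[0,0,0,0,0,0]]'; python3 - <<'E'
from h import *
c,im=load("w3");hsv=cv2.cvtColor(im,cv2.COLOR_BGR2HSV).astype(int)
b=im.astype(int);m=(b[:,:,2]-b[:,:,0])   # red minus blue: wood >0, grey<=0
L=[];Rr=[]
for v in range(45,180,4):
    row=m[v];   # start inside the tray, walk outward until wood
    def edge(u,s):
        while not(row[u]>12 and row[u+s]>12 and row[u+2*s]>12):u+=s
        return u-s*.5
    Rr.append((v,edge(180,-1) if row[180]<=12 else np.nan));L.append((v,edge(245,1)))
out={}
for n,E in(("R",Rr),("L",L)):
    P=np.array([onz(c,(u,v),.052) for v,u in E if u==u]);k=np.ones(len(P),bool)
    for _ in range(6):
        f=np.polyfit(P[k,0],P[k,1],1);r=P[:,1]-np.polyval(f,P[:,0]);k=abs(r)<max(.0015,1.5*np.median(abs(r)))
    out[n]=f;print(n,"yaw",np.arctan(f[0]).round(4),"y@.592",np.polyval(f,.592).round(4),"inl",k.sum(),len(P))
print((np.polyval(out["R"],.592)+np.polyval(out["L"],.592))/2)
o=bot.get_obs();t,s=vision.grab_frame("top"),vision.grab_frame("side")
cv2.imwrite("pics/top5.png",t);cv2.imwrite("pics/side5.png",s)
print(o["position"],o["tool_rot"].round(3).tolist())
E
```

```text
time: 12.72
position: [0.4921, 0.1904, 0.1983]
tool_rot: [[-0.986, -0.098, 0.132], [-0.097, 0.995, 0.016], [-0.133, 0.003, -0.991]]
contact_force: [0.3, 0.0, -0.9]
width: 0.0257
finger_force: 60.0
R yaw 0.1183 y@.592 -0.067 inl 34 34
L yaw 0.1199 y@.592 0.065 inl 27 34
-0.0010210449040178801
[0.49207595 0.19038811 0.19829049] [[-0.986, -0.098, 0.132], [-0.097, 0.995, 0.016], [-0.133, 0.003, -0.991]]
```

```bash
cat >> h.py <<'E'
TY=.120;TO=np.array([.592,-.0008,0])
def tray(x,y,z):return TO+Rz(TY)@np.array([x,y,z])
def lipnow():
    """where the scoop's lip is, in the tray frame, with its pitch (deg) and yaw (from the measured tool pose)"""
    o=bot.get_obs();p0,T0=scoop2tool([0,0,0],0,0);S=o["tool_rot"]@T0.T;l=o["position"]-S@p0
    e=R.from_matrix(S).as_euler("zyx",degrees=True);return (Rz(TY).T@(l-TO)).round(4),(-e[1]).round(2),np.radians(e[0]).round(4)
E
python3 - <<'E'
from h import *
print(lipnow())
p,T=scoop2tool(tray(-.052,0,.07),TY,-18);plan(p,T)
print("after turn",(T.T@(p-bot.get_obs()["position"])).round(4))
for x,pi,z in((-.052,-18,.004),(0,-8,.004),(.09,0,.004)):
    p,T=scoop2tool(tray(x,0,z),TY,pi);print(p.round(3),T[:,2].round(2))
E
```

```text
(array([0.0721, 0.1983, 0.1114]), np.float64(0.27), np.float64(0.0983))
shift [ 0.0854 -0.2034 -0.0127] rotvec [ 0.0024  0.3191 -0.0217] rows>= 5.5
after turn [ 0.0893 -0.2014  0.0159]
[ 0.425 -0.021  0.129] [-0.19 -0.02 -0.98]
[ 0.457 -0.017  0.107] [-0.02 -0.   -1.  ]
[ 0.533 -0.008  0.087] [ 0.12  0.01 -0.99]
```

```bash
python3 jog.py '[[0,0,-0.012,0.0008,0.1064,-0.0072],[0,0,-0.012,0.0008,0.1064,-0.0072],[0,0,-0.012,0.0008,0.1064,-0.0072],[0.0149,-0.0336,0.002,0,0,0],[0.0149,-0.0336,0.002,0,0,0],[0.0149,-0.0336,0.002,0,0,0],[0.0149,-0.0336,0.002,0,0,0],[0.0149,-0.0336,0.002,0,0,0],[0.0149,-0.0336,0.002,0,0,0],[0,0,0,0,0,0]]'; python3 - <<'E'
from h import *
print(lipnow())
p,T=scoop2tool(tray(-.052,0,.012),TY,-18);plan(p,T)
o,im=snap("w6");s=vision.grab_frame("side");
cv2.imwrite("pics/v6.png",np.hstack([cv2.resize(im[:260,100:420],(400,325)),cv2.resize(s[150:250,170:300],(400,325),interpolation=cv2.INTER_CUBIC)]))
E
```

```text
time: 13.65
position: [0.423, -0.0252, 0.2327]
tool_rot: [[-0.974, -0.116, -0.195], [-0.114, 0.993, -0.023], [0.196, -0.001, -0.981]]
contact_force: [0.3, -0.1, -2.0]
width: 0.0258
finger_force: 60.0
(array([-0.055 , -0.0045,  0.1071]), np.float64(-18.18), np.float64(0.1225))
shift [-0.021   0.0041  0.0934] rotvec [ 0.0001 -0.0054 -0.0037] rows>= 2.4
```

View pics/v6.png

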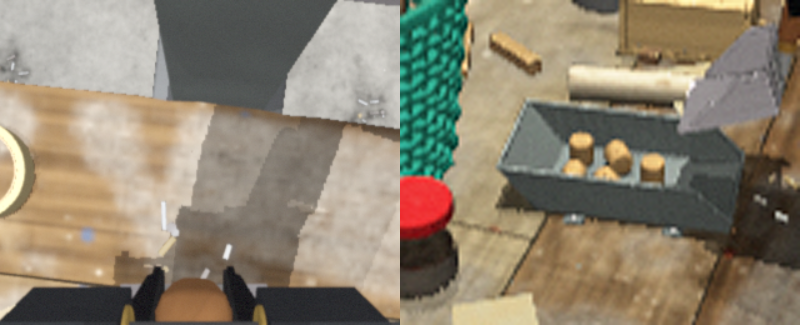

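The side view (right half) shows the scoop, lip down, above the tray's near end with the five plugs farther in. I'll lower it, then feel for the floor.

```bash
python3 jog.py '[[-0.007,0.0014,0.0311,0,0,0],[-0.007,0.0014,0.0311,0,0,0],[-0.007,0.0013,0.0312,0,0,0],[0,0,0,0,0,0],[0,0,0,0,0,0],[0,0,0,0,0,0]]'; python3 - <<'E'
from h import *
print(lipnow());plan(*scoop2tool(tray(-.052,0,.005),TY,-18))
E
```

```text
time: 14.25
position: [0.4277, -0.0163, 0.1389]
tool_rot: [[-0.974, -0.121, -0.191], [-0.118, 0.993, -0.024], [0.193, -0.0, -0.981]]
contact_force: [0.7, 0.6, -1.2]
width: 0.0258
finger_force: 60.0
(array([-0.0489,  0.0043,  0.0137]), np.float64(-17.97), np.float64(0.127))
shift [ 0.0016 -0.0043  0.0094] rotvec [-0.0005 -0.0019  0.0007] rows>= 0.3
```

```bash
python3 jog.py '[[0.0016,-0.0035,0.005,0,0,0],[0,0,0,0,0,0],[0,0,0,0,0,0]]'; python3 - <<'E'
from h import *
for i in range(2):print(lipnow())
E
python3 jog.py '[[0,0,0.003,0,0,0],[0,0,0,0,0,0],[0,0,0,0,0,0]]'; python3 - <<'E'
from h import *
print(lipnow())
E
```

```text
time: 14.5
position: [0.4251, -0.0207, 0.1343]
tool_rot: [[-0.974, -0.119, -0.19], [-0.117, 0.993, -0.024], [0.192, -0.001, -0.981]]
contact_force: [0.5, 0.3, -1.5]
width: 0.0255
finger_force: 60.0
(array([-0.0518,  0.    ,  0.0091]), np.float64(-17.91), np.float64(0.1256))
(array([-0.0518,  0.    ,  0.0091]), np.float64(-17.91), np.float64(0.1256))
time: 14.75
position: [0.4244, -0.0206, 0.1307]
tool_rot: [[-0.974, -0.119, -0.191], [-0.117, 0.993, -0.023], [0.193, -0.0, -0.981]]
contact_force: [-0.5, 0.6, -1.7]
width: 0.0258
finger_force: 60.0
(array([-0.0527,  0.0003,  0.0054]), np.float64(-17.98), np.float64(0.1258))
```

```bash
for i in 1 2; do python3 jog.py '[[0,0,0.0015,0,0,0],[0,0,0,0,0,0]]' | egrep 'pos|force'; done; python3 - <<'E'
from h import *
print(lipnow());o=bot.get_obs();print(o["contact_force"],o["torque"])
E
```

```text
position: [0.4243, -0.0207, 0.1292]
contact_force: [-0.7, 0.1, 2.7]
finger_force: 60.0
position: [0.4242, -0.0208, 0.1279]
contact_force: [-0.8, -0.4, 5.8]
finger_force: 60.0
(array([-0.0527,  0.0002,  0.0028]), np.float64(-17.91), np.float64(0.1259))
[-0.82556062 -0.44643914  5.76297007] [ 0.09660956 -0.36159842  0.03286872]
```

```bash
cat >> h.py <<'E'
def steps(W,yaw=None,frame=tray):
    """tool-axis step between successive scoop poses (x,y,z of lip, pitch), the first from the measured pose"""
    o=bot.get_obs();p,T=np.array(o["position"]),np.array(o["tool_rot"])
    for x,y,z,pi in W:
        q,U=scoop2tool(frame(x,y,z),TY if yaw is None else yaw,pi);d=T.T@(q-p);w=R.from_matrix(T.T@U).as_rotvec()
        print((x,y,z,pi),"d",d.round(4),"w",w.round(4),"|d|",np.linalg.norm(d).round(4));p,T=q,U
E
python3 - <<'E'
from h import *
z=.0034
steps([(-.03,0,z,-13),(0,0,z,-10.5),(.02,0,z,-3),(.04,0,z,-2),(.065,0,z,-2),(.085,0,z,-2)])
E
```

```text
(-0.03, 0, 0.0034, -13) d [-0.0139 -0.0003  0.0076] w [-0.0006 -0.0881 -0.0003] |d| 0.0158
(0, 0, 0.0034, -10.5) d [-0.0256 -0.      0.003 ] w [-0.     -0.0436 -0.    ] |d| 0.0258
(0.02, 0, 0.0034, -3) d [-0.008   0.      0.0177] w [ 0.     -0.1309  0.    ] |d| 0.0194
(0.04, 0, 0.0034, -2) d [-0.0182 -0.      0.0038] w [-0.     -0.0175 -0.    ] |d| 0.0186
(0.065, 0, 0.0034, -2) d [-0.0249  0.      0.0022] w [0. 0. 0.] |d| 0.025
(0.085, 0, 0.0034, -2) d [-0.0199  0.      0.0017] w [0. 0. 0.] |d| 0.02
```

```bash
python3 jog.py '[[-0.007,-0.0002,0.0038,0,-0.044,0],[-0.007,-0.0001,0.0038,0,-0.044,0],[-0.0128,0,0.0015,0,-0.0218,0],[-0.0128,0,0.0015,0,-0.0218,0],[0,0,0,0,0,0]]'; python3 - <<'E'
from h import *
print(lipnow());z=.0034
steps([(.02,0,z,-3),(.04,0,z,-2),(.065,0,z,-2),(.085,0,z,-2)])
E
```

```text
time: 15.5
position: [0.4634, -0.0165, 0.112]
tool_rot: [[-0.991, -0.12, -0.06], [-0.119, 0.993, -0.008], [0.061, -0.001, -0.998]]
contact_force: [0.1, 0.4, -1.6]
width: 0.0259
finger_force: 60.0
(array([ 0.0022, -0.0002,  0.0033]), np.float64(-10.39), np.float64(0.1218))
(0.02, 0, 0.0034, -3) d [-0.0059  0.0002  0.0177] w [-0.0005 -0.1304 -0.0002] |d| 0.0186
(0.04, 0, 0.0034, -2) d [-0.0182 -0.      0.0038] w [-0.     -0.0175 -0.    ] |d| 0.0186
(0.065, 0, 0.0034, -2) d [-0.0249  0.      0.0022] w [0. 0. 0.] |d| 0.025
(0.085, 0, 0.0034, -2) d [-0.0199  0.      0.0017] w [0. 0. 0.] |d| 0.02
```

```bash
python3 jog.py '[[-0.003,0,0.0094,0,-0.0652,0],[-0.003,0,0.0092,0,-0.0652,0],[-0.0091,0,0.0019,0,-0.0088,0],[-0.0091,0,0.0019,0,-0.0087,0],[0,0,0,0,0,0]]'; python3 - <<'E'
from h import *
print(lipnow());z=.0028
steps([(.065,0,z,-2),(.085,0,z,-2)])
s=vision.grab_frame("side");t=vision.grab_frame("top")
cv2.imwrite("pics/v7.png",np.hstack([cv2.resize(t[150:250,230:330],(400,400),interpolation=cv2.INTER_CUBIC),cv2.resize(s[165:240,190:290],(400,400),interpolation=cv2.INTER_CUBIC)]))
E
```

```text
time: 15.92
position: [0.487, -0.0137, 0.0912]
tool_rot: [[-0.989, -0.12, 0.085], [-0.119, 0.993, 0.01], [-0.086, -0.001, -0.996]]
contact_force: [-0.5, -0.1, -1.9]
width: 0.026
finger_force: 60.0
(array([ 0.0404, -0.0003,  0.0029]), np.float64(-2.06), np.float64(0.1201))
(0.065, 0, 0.0028, -2) d [-0.0244  0.0002  0.0024] w [-0.0006 -0.0014  0.0001] |d| 0.0245
(0.085, 0, 0.0028, -2) d [-0.0199  0.      0.0017] w [0. 0. 0.] |d| 0.02
```

View pics/v7.png

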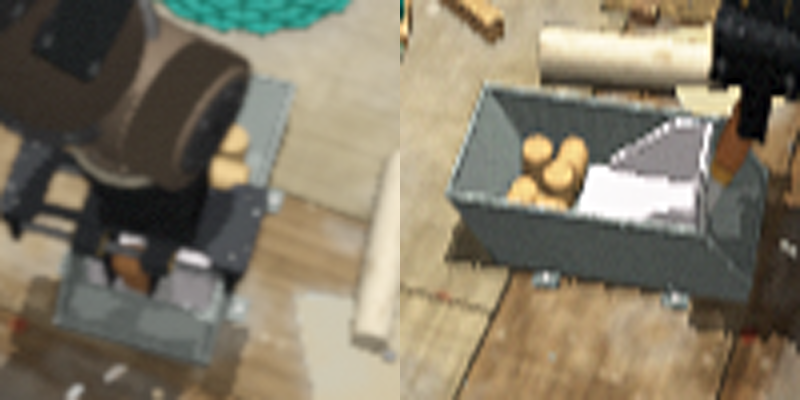

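Side view: the five plugs are bunched ahead of the lip against the far wall, with the pan flat behind them. I'll press the lip to the floor and drive on.

```bash
python3 jog.py '[[0,0,0.0015,0,0,0],[0,0,0,0,0,0]]' | egrep 'pos|force';  python3 jog.py '[[-0.0125,0,0.001,0,0,0],[-0.0125,0,0.001,0,0,0],[0,0,0,0,0,0]]' | egrep 'pos|force'; python3 - <<'E'
from h import *
print(lipnow());z=.0026
steps([(.08,0,z,-2),(.09,0,z,-2)])
s=vision.grab_frame("side")
cv2.imwrite("pics/v8.png",cv2.resize(s[165:240,190:290],(600,450),interpolation=cv2.INTER_CUBIC))
E
```

```text
position: [0.4854, -0.0136, 0.0897]
contact_force: [0.2, 0.1, -0.4]
finger_force: 60.0
position: [0.5116, -0.0107, 0.0899]
contact_force: [-0.1, -0.2, -2.7]
finger_force: 60.0
(array([ 0.0653, -0.0002,  0.0017]), np.float64(-2.02), np.float64(0.12))
(0.08, 0, 0.0026, -2) d [-0.0147  0.0002  0.0005] w [-0.0008 -0.0007  0.    ] |d| 0.0147
(0.09, 0, 0.0026, -2) d [-0.01   -0.      0.0009] w [0. 0. 0.] |d| 0.01
```

View pics/v8.png

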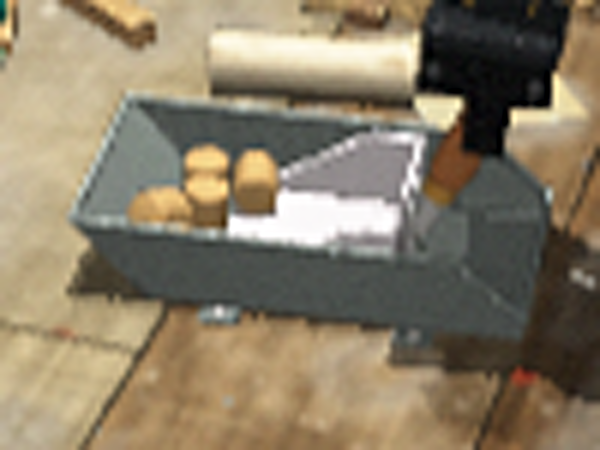

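The pan now has plugs at its mouth (crop (207,185) and (255,180)), and two or three more are against the far wall. The force shows almost no floor contact, so I'll press a little more and continue.

```bash
for i in 1 2; do python3 jog.py '[[0,0,0.0012,0,0,0],[0,0,0,0,0,0]]' | egrep 'pos|t_force'; done; python3 jog.py '[[-0.007,0,0.0006,0,0,0],[-0.007,0,0.0006,0,0,0],[0,0,0,0,0,0]]' | egrep 'pos|t_force'; python3 - <<'E'
from h import *
print(lipnow())
E
```

```text
position: [0.5099, -0.0106, 0.0887]
contact_force: [-0.3, 0.6, 1.1]
position: [0.51, -0.0107, 0.0875]
contact_force: [-1.5, -0.5, 5.3]
position: [0.5252, -0.009, 0.0873]
contact_force: [-0.1, -0.7, 1.5]
(array([ 0.0789, -0.0002, -0.001 ]), np.float64(-2.05), np.float64(0.1199))
```

```bash
python3 jog.py '[[-0.006,0,0.0006,0,0,0],[-0.006,0,0.0005,0,0,0],[0,0,0,0,0,0]]' | egrep 'pos|t_force'; python3 - <<'E'
from h import *
print(lipnow());z=-.001
steps([(.094,0,0,3),(.102,0,.008,9),(.110,0,.018,15),(.118,0,.03,20)])
s=vision.grab_frame("side")
cv2.imwrite("pics/v9.png",cv2.resize(s[165:240,190:290],(600,450),interpolation=cv2.INTER_CUBIC))
print(bot.get_obs()["joint_pos"])
E
```

```text
position: [0.5371, -0.0074, 0.0871]
contact_force: [0.7, 0.5, 0.0]
(array([ 0.0909, -0.    , -0.0012]), np.float64(-2.07), np.float64(0.12))
(0.094, 0, 0, 3) d [ 0.0052 -0.      0.0117] w [-0.0004 -0.0888  0.    ] |d| 0.0128
(0.102, 0, 0.008, 9) d [0.0005 0.     0.0085] w [ 0.     -0.1047  0.    ] |d| 0.0085
(0.11, 0, 0.018, 15) d [-0.0007 -0.      0.0076] w [ 0.     -0.1047 -0.    ] |d| 0.0076
(0.118, 0, 0.03, 20) d [-0.0037 -0.      0.0043] w [ 0.     -0.0873  0.    ] |d| 0.0056
[-0.14836529  0.51478297  1.95946839  0.04049451  0.58493651 -1.87189054]
```

View pics/v9.png

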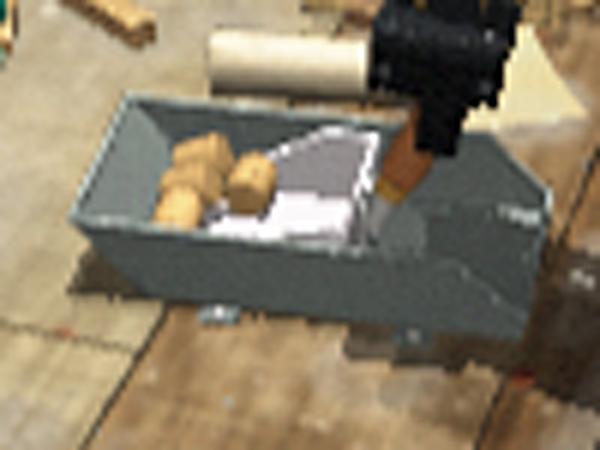

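```bash
python3 - <<'E'
from h import *
W=[]
for h in (.006,.013,.021,.030,.040,.050):
    p=np.degrees(np.arcsin((h-.002)/.11));W.append((.091+.89*h,0,.0008+h,p-1.1))
W.append((.120,0,.09,24));steps(W)
E
```

```text
(0.09634, 0, 0.0068000000000000005, np.float64(0.9839423346082787)) d [-0.0014 -0.      0.    ] w [-0.0004 -0.0536 -0.0001] |d| 0.0014
(0.10257, 0, 0.0138, np.float64(4.639170477266786)) d [-0.001   0.      0.0029] w [ 0.     -0.0638  0.    ] |d| 0.0031
(0.10969, 0, 0.0218, np.float64(8.846426472969169)) d [-0.0016 -0.      0.004 ] w [-0.     -0.0734 -0.    ] |d| 0.0043
(0.1177, 0, 0.030799999999999998, np.float64(13.646652875244682)) d [-0.0022  0.      0.0054] w [-0.     -0.0838  0.    ] |d| 0.0059
(0.1266, 0, 0.0408, np.float64(19.10954537375271)) d [-0.0029 -0.      0.0074] w [ 0.     -0.0953  0.    ] |d| 0.0079
(0.1355, 0, 0.050800000000000005, np.float64(24.772095962944984)) d [-0.0031  0.      0.0091] w [-0.     -0.0988 -0.    ] |d| 0.0096
(0.12, 0, 0.09, 24) d [-0.0088 -0.     -0.0433] w [-0.      0.0135 -0.    ] |d| 0.0442
```

```bash
python3 jog.py '[[-0.0014,0,0,0,-0.0536,0],[-0.001,0,0.0029,0,-0.0638,0],[-0.0016,0,0.004,0,-0.0734,0],[-0.0022,0,0.0054,0,-0.0838,0],[0,0,0,0,0,0]]' | egrep 'pos|t_force'; python3 - <<'E'
from h import *
print(lipnow())
W=[]
for h in (.040,.050):
    p=np.degrees(np.arcsin((h-.002)/.11));W.append((.091+.89*h,0,.0008+h,p-1.1))
W+=[(.13,0,.09,24)];steps(W)
s=vision.grab_frame("side")
cv2.imwrite("pics/v10.png",cv2.resize(s[165:240,190:290],(600,450),interpolation=cv2.INTER_CUBIC))
print(bot.get_obs()["joint_pos"])
E
```

```text
position: [0.5419, -0.0037, 0.077]
contact_force: [-0.2, 1.0, -4.8]
(array([0.1128, 0.0042, 0.0258]), np.float64(11.46), np.float64(0.1265))
(0.1266, 0, 0.0408, np.float64(19.10954537375271)) d [-0.0059 -0.0032  0.009 ] w [ 0.0106 -0.1307 -0.    ] |d| 0.0113
(0.1355, 0, 0.050800000000000005, np.float64(24.772095962944984)) d [-0.0031  0.      0.0091] w [-0.     -0.0988 -0.    ] |d| 0.0096
(0.13, 0, 0.09, 24) d [-0.0173  0.     -0.0381] w [-0.      0.0135 -0.    ] |d| 0.0418
[-0.18170166  0.50070423  2.10977181  0.43779597  0.24703464 -2.28436747]
```

View pics/v10.png

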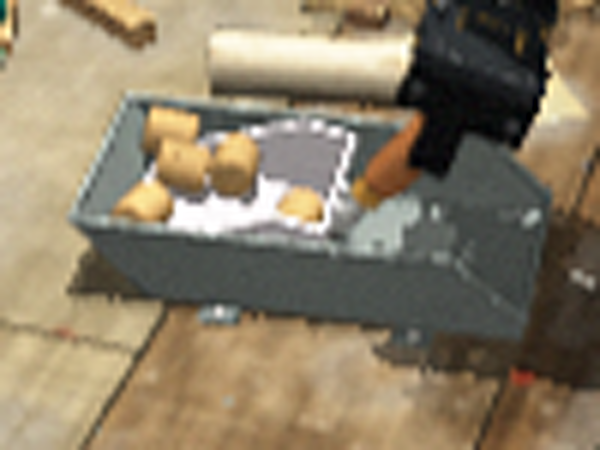

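The side crop shows all five plugs on the pan: one at its back (300,205), two in the middle (183,165) and (235,165), and two at the front (172,130) and (145,200). That was my last picture; from here I'll work by numbers only. I'll raise the lip along the wall with more tilt.

```bash
python3 - <<'E'
from h import *
steps([(.118,0,.0315,14),(.126,0,.0405,17),(.133,0,.050,19.5),(.133,0,.075,21),(.133,0,.105,21)])
E
```

```text
(0.118, 0, 0.0315, 14) d [-0.002  -0.0028  0.0023] w [ 0.0098 -0.0435  0.    ] |d| 0.0041
(0.126, 0, 0.0405, 17) d [-0.0056  0.      0.0018] w [ 0.     -0.0524  0.    ] |d| 0.0059
(0.133, 0, 0.05, 19.5) d [-0.006  -0.      0.0003] w [ 0.     -0.0436  0.    ] |d| 0.006
(0.133, 0, 0.075, 21) d [-0.0086  0.     -0.0187] w [-0.     -0.0262 -0.    ] |d| 0.0206
(0.133, 0, 0.105, 21) d [-0.0141  0.     -0.0265] w [0. 0. 0.] |d| 0.03
```

```bash
python3 jog.py '[[-0.001,-0.0014,0.0012,0.005,-0.0218,0],[-0.001,-0.0014,0.0011,0.005,-0.0218,0],[-0.0028,0,0.0009,0,-0.0262,0],[-0.0028,0,0.0009,0,-0.0262,0],[0,0,0,0,0,0]]' | egrep 'pos|t_force'; python3 - <<'E'
from h import *
print(lipnow(),bot.get_obs()["joint_pos"].round(2))
steps([(.133,0,.050,19),(.133,0,.075,21),(.133,0,.105,21)])
E
```

```text
position: [0.5561, -0.004, 0.0821]
contact_force: [0.2, 0.2, -2.9]
(array([0.1308, 0.0007, 0.0457]), np.float64(16.63), np.float64(0.1231)) [-0.18  0.5   2.14  0.83  0.16 -2.68]
(0.133, 0, 0.05, 19) d [ 0.0001 -0.0012  0.0024] w [-0.0035 -0.0396 -0.0007] |d| 0.0027
(0.133, 0, 0.075, 21) d [-0.0075 -0.     -0.0176] w [-0.     -0.0349  0.    ] |d| 0.0191
(0.133, 0, 0.105, 21) d [-0.0141  0.     -0.0265] w [0. 0. 0.] |d| 0.03
```

```bash
python3 jog.py '[[-0.004,0,-0.0092,0,0,0],[-0.004,0,-0.0092,0,0,0],[0,0,0,0,0,0]]' | egrep 'pos|t_force'; python3 - <<'E'
from h import *
print(lipnow(),bot.get_obs()["joint_pos"].round(2))
E
```

```text
position: [0.5559, -0.0043, 0.1032]
contact_force: [1.1, 0.1, -2.4]
(array([0.1306, 0.0005, 0.0667]), np.float64(16.65), np.float64(0.1244)) [-0.18  0.46  2.12  0.62  0.2  -2.46]
```

```bash
python3 jog.py '[[-0.008,0,-0.0184,0,0,0],[-0.008,0,-0.0184,0,0,0],[-0.01,0,-0.023,0,0,0],[-0.01,0,-0.023,0,0,0],[0,0,0,0,-0.03,0],[0,0,0,0,-0.03,0],[0,0,0,0,0,0]]' | egrep 'pos|t_force'; python3 - <<'E'
from h import *
print(lipnow(),bot.get_obs()["joint_pos"].round(2))
s=vision.grab_frame("side");t=vision.grab_frame("top");cv2.imwrite("pics/s11.png",s);cv2.imwrite("pics/t11.png",t)
c=cam("side");hsv=cv2.cvtColor(s,cv2.COLOR_BGR2HSV)
m=cv2.inRange(hsv,(10,70,110),(28,190,255))
# tray floor region and pan region in the picture
o=bot.get_obs();p0,T0=scoop2tool([0,0,0],0,0);S=o["tool_rot"]@T0.T;l=o["position"]-S@p0
def region(P):
    k=np.zeros(m.shape,np.uint8);cv2.fillConvexPoly(k,cv2.convexHull(proj(c,P).round().astype(np.int32)),255);return k
pan=region([l+S@np.array([x,y,z]) for x in(-.105,.0) for y in(-.05,.05) for z in(.002,.035)])
tr=region([tray(x,y,z) for x in(-.1,.13) for y in(-.055,.055) for z in(.003,.04)])
for n,k in(("pan",pan),("tray",tr&~pan)):
    q=m&k;n_,_,st,ce=cv2.connectedComponentsWithStats(q);print(n,(q>0).sum(),[(st[i,4],ce[i].round().tolist()) for i in range(1,n_) if st[i,4]>8])
print(proj(c,[tray(.0,0,.02),l]).round(),proj(c,[tray(0,0,.02),tray(0,.028,.02)]))
E
```

```text
position: [0.5541, -0.0039, 0.1917]
contact_force: [-0.7, -0.7, -2.9]
(array([0.1307, 0.0011, 0.1652]), np.float64(20.0), np.float64(0.1261)) [-0.19  0.29  2.08  0.42  0.34 -2.25]
pan 222 [(np.int32(9), [213.0, 151.0]), (np.int32(205), [228.0, 161.0])]
tray 1 []
[[246. 202.]
 [207. 163.]] [[246.2896395  202.36135903]
 [244.75241129 207.12995565]]
```

```bash
python3 - <<'E'
from h import *
t=cv2.imread("pics/top5.png");c=cam("top");hsv=cv2.cvtColor(t,cv2.COLOR_BGR2HSV)
sub=hsv[195:268,340:415];print([hsv[y,x].tolist() for x,y in((380,228),(355,225),(376,203),(405,225),(340,225),(378,195))])
m=np.zeros(hsv.shape[:2],np.uint8);m[190:270,340:416]=cv2.inRange(hsv,(18,75,120),(32,200,255))[190:270,340:416]
m=cv2.morphologyEx(m,cv2.MORPH_OPEN,np.ones((3,3)));n,_,st,_=cv2.connectedComponentsWithStats(m);print(st[1:].tolist())
cn=max(cv2.findContours(m,cv2.RETR_EXTERNAL,cv2.CHAIN_APPROX_NONE)[0],key=cv2.contourArea);h=cv2.convexHull(cn)
print(cv2.approxPolyDP(h,4,True)[:,0].tolist())
for yaw in(.1,.15,.2):
  b=np.array([.605,-.338,.08]);print(yaw,proj(c,[b+Rz(yaw)@[x,y,0] for x,y in((-.085,.075),(.085,.075),(.085,-.075),(-.085,-.075))]).round(1).tolist())
steps([(0,0,.13,14)],yaw=-.1,frame=lambda x,y,z:np.array([.605,-.34,z]))
E
```

```text
[[26, 68, 230], [23, 82, 198], [20, 103, 136], [22, 82, 208], [21, 55, 195], [20, 58, 168]]
[[404, 194, 5, 3, 15], [349, 198, 59, 72, 2046], [359, 215, 3, 3, 9], [354, 220, 7, 12, 60], [384, 221, 3, 3, 9], [404, 221, 4, 6, 20], [349, 229, 3, 3, 9], [403, 230, 4, 4, 16], [374, 232, 4, 4, 14], [355, 234, 3, 3, 9], [405, 235, 3, 3, 9], [401, 243, 4, 4, 14], [343, 256, 6, 4, 19]]
[[361, 198], [406, 208], [404, 269], [366, 268], [349, 255]]
0.1 [[348.9, 244.5], [360.3, 199.1], [409.1, 211.7], [400.6, 258.9]]
0.15 [[350.1, 246.0], [358.8, 199.7], [407.8, 210.4], [402.3, 258.2]]
0.2 [[351.4, 247.4], [357.3, 200.4], [406.5, 209.1], [403.9, 257.4]]
(0, 0, 0.13, 14) d [ 0.1425 -0.3038 -0.0519] w [0.085  0.1051 0.2011] |d| 0.3396
```

```bash
python3 jog.py '[[0.003,-0.007,-0.004,0,0,0],[0.006,-0.013,-0.006,0,0,0],[0.01,-0.021,-0.008,0,0,0],[0.0125,-0.028,-0.008,0,0,0],[0.0125,-0.028,-0.007,0,0,0],[0.0125,-0.028,-0.006,0,0,0],[0.0125,-0.028,-0.004,0,0,0],[0.0125,-0.028,-0.003,0,0,0],[0.0125,-0.028,-0.002,0,0,0],[0.0125,-0.028,-0.001,0,0,0]]' | egrep 'pos|t_force'; python3 jog.py '[[0.0125,-0.028,-0.001,0,0,0],[0.01,-0.021,-0.001,0,0,0],[0.006,-0.013,0,0,0,0],[0.003,-0.007,0,0,0,0],[0,0,0,0.017,0.021,0.04],[0,0,0,0.017,0.021,0.04],[0,0,0,0.017,0.021,0.04],[0,0,0,0.017,0.021,0.04],[0,0,0,0.017,0.021,0.04],[0,0,0,0,0,0]]' | egrep 'pos|t_force'; python3 - <<'E'
from h import *
l,p,y=lipnow();print(tray(*l),p,y,bot.get_obs()["joint_pos"].round(2))
f=lambda x,y,z:np.array([.607,-.34,0])+Rz(-.1)@[x,y,z]
steps([(-.02,0,.125,5),(-.02,0,.115,-15),(-.02,0,.10,-30),(-.02,0,.085,-45),(-.02,0,.075,-57)],yaw=-.1,frame=f)
E
```

```text
position: [0.4877, -0.2318, 0.2195]
contact_force: [0.1, -1.0, -2.7]
position: [0.4786, -0.2892, 0.2236]
contact_force: [0.4, 0.2, -3.0]
[ 0.63552686 -0.31917888  0.1634    ] 7.78 -0.1707 [-0.71  0.3   1.89  0.14  0.7  -2.21]
(-0.02, 0, 0.125, 5) d [ 0.0472 -0.0391  0.0192] w [-0.0669  0.0576 -0.055 ] |d| 0.0642
(-0.02, 0, 0.115, -15) d [-0.0406 -0.     -0.0314] w [0.     0.3491 0.    ] |d| 0.0513
(-0.02, 0, 0.1, -30) d [-0.0328  0.     -0.0175] w [-0.      0.2618 -0.    ] |d| 0.0372
(-0.02, 0, 0.085, -45) d [-0.0366 -0.     -0.0185] w [-0.      0.2618  0.    ] |d| 0.041
(-0.02, 0, 0.075, -57) d [-0.0301 -0.     -0.0186] w [0.     0.2094 0.    ] |d| 0.0354
```

```bash
python3 - <<'E'
from h import *
f=lambda x,y,z:np.array([.607,-.34,0])+Rz(-.17)@[x,y,z]
steps([(-.02,0,.135,5)],yaw=-.17,frame=f)
E
```

```text
(-0.02, 0, 0.135, 5) d [ 0.0447 -0.0273  0.0088] w [-0.0504  0.0594  0.013 ] |d| 0.0532
```

```bash
python3 jog.py '[[0.011,-0.007,0.002,-0.012,0.015,0.003],[0.011,-0.007,0.002,-0.012,0.015,0.003],[0.011,-0.007,0.002,-0.013,0.015,0.003],[0.0117,-0.0063,0.0028,-0.013,0.015,0.003],[0,0,0,0,0,0],[0,0,0,0,0,0]]' | egrep 'pos|t_force'; python3 - <<'E'
from h import *
l,p,y=lipnow();print(tray(*l),p,y,bot.get_obs()["joint_pos"].round(2))
f=lambda x,y,z:np.array([.607,-.34,0])+Rz(-.17)@[x,y,z]
steps([(-.02,0,.125,-12),(-.02,0,.11,-25),(-.02,0,.095,-40),(-.02,0,.08,-55)],yaw=-.17,frame=f)
E
```

```text
position: [0.4328, -0.3106, 0.205]
contact_force: [0.8, -0.2, -1.8]
[ 0.5866794 -0.3367529  0.1356   ] 4.99 -0.169 [-0.81  0.31  1.92  0.18  0.75 -2.34]
(-0.02, 0, 0.125, -12) d [-0.0339  0.0005 -0.0256] w [-0.      0.2978  0.0017] |d| 0.0425
(-0.02, 0, 0.11, -25) d [-0.0275 -0.     -0.0135] w [-0.      0.2269 -0.    ] |d| 0.0306
(-0.02, 0, 0.095, -40) d [-0.0354 -0.     -0.018 ] w [0.     0.2618 0.    ] |d| 0.0397
(-0.02, 0, 0.08, -55) d [-0.0389 -0.     -0.0197] w [-0.      0.2618 -0.    ] |d| 0.0436
```

```bash
python3 jog.py '[[-0.0085,0,-0.0064,0,0.0745,0],[-0.0085,0,-0.0064,0,0.0745,0],[-0.0085,0,-0.0064,0,0.0745,0],[-0.0085,0,-0.0064,0,0.0745,0],[-0.0092,0,-0.0045,0,0.0756,0],[-0.0092,0,-0.0045,0,0.0756,0],[-0.0092,0,-0.0045,0,0.0756,0]]' | egrep 'pos|t_force'; python3 - <<'E'
from h import *
l,p,y=lipnow();print(tray(*l),p,y,bot.get_obs()["joint_pos"].round(2))
f=lambda x,y,z:np.array([.607,-.34,0])+Rz(-.17)@[x,y,z]
steps([(-.02,0,.095,-40),(-.02,0,.08,-57)],yaw=-.17,frame=f)
E
```

```text
position: [0.4941, -0.3201, 0.2436]
contact_force: [-1.3, -0.2, -1.2]
[ 0.59274399 -0.33692815  0.1052    ] -24.72 -0.184 [-0.62  0.54  1.43 -0.14  1.46 -1.99]
(-0.02, 0, 0.095, -40) d [-0.0285 -0.0006 -0.0207] w [-0.0026  0.2604  0.0022] |d| 0.0353
(-0.02, 0, 0.08, -57) d [-0.0436  0.     -0.0234] w [-0.      0.2967 -0.    ] |d| 0.0495
```

```bash
python3 jog.py '[[-0.0095,0,-0.0069,0,0.0868,0],[-0.0095,0,-0.0069,0,0.0868,0],[-0.0095,0,-0.0069,0,0.0868,0],[-0.0145,0,-0.0078,0,0.0989,0],[-0.0145,0,-0.0078,0,0.0989,0],[-0.0145,0,-0.0078,0,0.0989,0],[0,0,0,0,0,0],[0,0,0,0,0,0],[0,0,0,0,0,0],[0,0,0,0,0,0]]' | egrep 'time|pos|t_force'; python3 - <<'E'
from h import *
l,p,y=lipnow();print(tray(*l),p,y,bot.get_obs()["joint_pos"].round(2))
f=lambda x,y,z:np.array([.607,-.34,0])+Rz(-.17)@[x,y,z]
steps([(-.03,0,.11,-57),(-.04,0,.16,-57),(-.06,0,.18,-30)],yaw=-.17,frame=f)
s=vision.grab_frame("side");cv2.imwrite("pics/s12.png",s);c=cam("side");hsv=cv2.cvtColor(s,cv2.COLOR_BGR2HSV)
for nm,P,lo,hi in(("tray",[tray(x,y,z) for x in(-.1,.13) for y in(-.055,.055) for z in(.003,.04)],(10,70,110),(28,190,255)),):
    k=np.zeros(hsv.shape[:2],np.uint8);cv2.fillConvexPoly(k,cv2.convexHull(proj(c,P).round().astype(np.int32)),255);print(nm,((cv2.inRange(hsv,lo,hi)&k)>0).sum())
E
```

```text
time: 22.77
position: [0.574, -0.3345, 0.244]
contact_force: [-0.2, -0.5, -0.5]
[ 0.58649281 -0.33687612  0.0737    ] -55.48 -0.2997 [-0.52  0.92  0.87 -0.32  2.16 -1.99]
(-0.03, 0, 0.11, -57) d [ 0.0331  0.0001 -0.0172] w [-0.0024  0.0057  0.    ] |d| 0.0373
(-0.04, 0, 0.16, -57) d [ 0.0447 -0.     -0.0245] w [0. 0. 0.] |d| 0.051
(-0.06, 0, 0.18, -30) d [0.0588 0.     0.0761] w [-0.     -0.4712  0.    ] |d| 0.0961
tray 0
```

```bash
python3 jog.py '[[0.0331,0,-0.0172,0,0,0],[0.022,0,-0.0122,0,0,0],[0.022,0,-0.0122,0,0,0],[0.0098,0,0.0127,0,-0.0786,0],[0.0098,0,0.0127,0,-0.0786,0],[0.0098,0,0.0127,0,-0.0786,0],[0.0098,0,0.0127,0,-0.0786,0],[0.0098,0,0.0127,0,-0.0786,0],[0.0098,0,0.0127,0,-0.0786,0],[0,0,0,0,0,0]]' | egrep 'time|pos|t_force'; python3 - <<'E'
from h import *
l,p,y=lipnow();print(tray(*l),p,y,bot.get_obs()["joint_pos"].round(2))
L=np.array([.599,.201,0])+Rz(.1)@[.055,0,0]
steps([(0,0,.18,-30)],yaw=-.1,frame=lambda x,y,z:np.array([.62,0,z]))
steps([(0,0,.18,-3)],yaw=.1,frame=lambda x,y,z:L+[0,0,z])
E
```

```text
time: 23.65
position: [0.4615, -0.315, 0.3082]
contact_force: [-0.5, 0.1, -1.4]
[ 0.54926025 -0.33048737  0.1625    ] -29.02 -0.1951 [-0.63  0.48  1.38 -0.17  1.63 -2.01]
(0, 0, 0.18, -30) d [-0.0068  0.3311 -0.0234] w [ 0.0251  0.0093 -0.0658] |d| 0.332
(0, 0, 0.18, -3) d [0.0216 0.508  0.0483] w [ 0.0415 -0.4593 -0.2696] |d| 0.5107
```

```bash
python3 jog.py '[[0,0.02,-0.01,0,0,0],[0,0.038,-0.005,0,0,0],[0.002,0.039,0,0,0,0],[0.002,0.039,0,0,0,0],[0.002,0.039,0,0,0,0],[0.002,0.039,0,0,0,0],[0.002,0.039,0,0,0,0],[0.002,0.039,0,0,0,0],[0.002,0.039,0,0,0,0],[0.002,0.039,0,0,0,0]]' | egrep 'time|pos'; python3 jog.py '[[0.002,0.039,0,0,0,0],[0.002,0.039,0,0,0,0],[0,0.039,0,0,0,0],[0,0.02,0,0,0,0],[0,0,0.01,0.0083,-0.0919,-0.054],[0,0,0.01,0.0083,-0.0919,-0.054],[0,0,0.01,0.0083,-0.0919,-0.054],[0,0,0.01,0.0083,-0.0919,-0.054],[0,0,0.01,0.0083,-0.0919,-0.054],[0,0,0,0,0,0]]' | egrep 'time|pos'; python3 - <<'E'
from h import *
l,p,y=lipnow();print(tray(*l),p,y,bot.get_obs()["joint_pos"].round(2))
L=np.array([.599,.201,0])+Rz(.1)@[.055,0,0];f=lambda x,y,z:L+Rz(.1)@[x,y,z]
steps([(0,0,.06,-1),(0,0,.01,-1),(0,0,.001,-1)],yaw=.1,frame=f)
E
```

```text
time: 24.48
position: [0.518, 0.052, 0.3268]
time: 25.32
position: [0.5247, 0.1876, 0.2787]
[0.66832708 0.20320435 0.1876    ] -3.16 0.1062 [ 0.23  0.31  1.68 -0.01  1.09 -1.45]
(0, 0, 0.06, -1) d [0.0264 0.0056 0.1317] w [ 0.0037 -0.0377  0.0057] |d| 0.1344
(0, 0, 0.01, -1) d [0.0052 0.     0.0497] w [0. 0. 0.] |d| 0.05
(0, 0, 0.001, -1) d [0.0009 0.     0.009 ] w [0. 0. 0.] |d| 0.009
```

Arm is out of the way: count the plugs in the box, and check none on the bench, by colour masks, then descend.

```bash
python3 jog.py '[[0.0066,0.0014,0.033,0.001,-0.0094,0.0014],[0.0066,0.0014,0.033,0.001,-0.0094,0.0014],[0.0066,0.0014,0.033,0.001,-0.0094,0.0014],[0.0066,0.0014,0.033,0.001,-0.0094,0.0014],[0.003,0,0.025,0,0,0],[0.0022,0,0.017,0,0,0],[0,0,0,0,0,0],[0,0,0,0,0,0]]' | egrep 'time|pos|t_force'; python3 - <<'E'
from h import *
l,p,y=lipnow();print(tray(*l),p,y)
L=np.array([.599,.201,0])+Rz(.1)@[.055,0,0];f=lambda x,y,z:L+Rz(.1)@[x,y,z]
steps([(0,0,-.001,-1.1)],yaw=.1,frame=f)
t0=cv2.imread("pics/top5.png");t=vision.grab_frame("top");cv2.imwrite("pics/t13.png",t);s0=cv2.imread("pics/side5.png");s=vision.grab_frame("side");cv2.imwrite("pics/s13.png",s)
for n,a,b in(("top",t0,t),("side",s0,s)):
    d=(cv2.absdiff(a,b).max(2)>28).astype(np.uint8);k,_,st,ce=cv2.connectedComponentsWithStats(d);print(n,[(st[i,:].tolist()) for i in range(1,k) if st[i,4]>10])
c=cam("top");print("box top px",proj(c,[(.607,-.34,.03)]).round())
E
```

```text
time: 25.98
position: [0.5104, 0.1917, 0.1027]
contact_force: [-0.1, 0.1, -2.0]
[0.65705056 0.20567216 0.0163    ] -1.33 0.0949
(0, 0, -0.001, -1.1) d [0.0053 0.0004 0.0174] w [-0.0002 -0.0041 -0.0051] |d| 0.0182
top [[0, 56, 239, 308, 19338], [89, 63, 12, 16, 49], [51, 100, 4, 10, 20], [60, 142, 42, 216, 3749], [187, 144, 8, 3, 20], [173, 149, 11, 6, 43], [173, 156, 8, 5, 25], [262, 184, 15, 20, 183], [276, 185, 15, 23, 187], [187, 192, 20, 7, 47], [224, 201, 12, 8, 49], [267, 204, 10, 12, 90], [364, 213, 13, 11, 102], [385, 212, 8, 5, 26], [381, 216, 21, 17, 149], [222, 221, 6, 4, 18], [356, 227, 13, 12, 98], [215, 230, 4, 9, 14], [133, 234, 20, 6, 76], [131, 241, 43, 21, 529], [367, 240, 9, 5, 21], [36, 244, 5, 9, 20], [206, 244, 10, 34, 151], [42, 288, 6, 6, 22], [43, 306, 14, 54, 267], [59, 368, 23, 8, 46], [85, 375, 11, 3, 22]]
side [[200, 0, 178, 269, 6609], [378, 0, 23, 19, 190], [439, 0, 73, 236, 8907], [405, 8, 9, 10, 61], [429, 18, 4, 5, 12], [383, 22, 4, 4, 11], [347, 27, 81, 137, 3913], [353, 31, 17, 19, 129], [376, 33, 14, 16, 70], [381, 33, 8, 8, 15], [300, 38, 59, 48, 592], [442, 74, 9, 4, 15], [439, 78, 8, 4, 12], [336, 86, 8, 10, 31], [447, 86, 3, 8, 11], [440, 88, 8, 17, 36], [440, 110, 6, 7, 13], [441, 120, 11, 6, 15], [282, 125, 8, 4, 12], [441, 128, 12, 11, 48], [443, 152, 6, 5, 12], [425, 157, 3, 10, 14], [444, 157, 11, 22, 72], [445, 187, 8, 15, 46], [454, 221, 4, 6, 11], [267, 232, 6, 6, 24], [287, 236, 45, 5, 136], [243, 241, 4, 6, 11], [506, 245, 6, 11, 14], [224, 255, 8, 3, 16], [287, 267, 40, 37, 621], [257, 269, 7, 5, 24], [261, 288, 4, 4, 12], [274, 290, 9, 5, 24]]
box top px [[377. 236.]]
```

The difference masks show the plugs gone from the tray and new blobs only inside the box (about 400 px in total, near (356-402, 212-244)). Nothing new is on the bench. Now I'll set the scoop down.

```bash
python3 jog.py '[[0.0025,0,0.008,0,-0.004,0],[0.0018,0,0.006,0,0,0],[0,0,0,0,0,0],[0,0,0,0,0,0]]' | egrep 'pos|t_force'; for i in 1 2; do python3 jog.py '[[0.0002,0,0.002,0,0,0],[0,0,0,0,0,0]]' | egrep 'pos|t_force'; done; python3 - <<'E'
from h import *
l,p,y=lipnow();print(tray(*l),p,y)
E
```

```text
position: [0.5071, 0.1915, 0.0884]
contact_force: [0.6, -0.2, -1.8]
position: [0.5071, 0.1915, 0.086]
contact_force: [-0.2, 0.3, -1.5]
position: [0.5069, 0.1915, 0.0836]
contact_force: [-0.5, 0.7, -2.4]
[ 0.65402425  0.20571015 -0.002     ] -1.01 0.0964
```

```bash
python3 jog.py '[[0.0001,0,0.0012,0,0,0],[0,0,0,0,0,0]]' | egrep 'pos|t_force'; python3 jog.py '[[0.0001,0,0.001,0,0,0],[0,0,0,0,0,0]]' | egrep 'pos|t_force'
```

```text
position: [0.507, 0.1915, 0.0827]
contact_force: [-0.7, -0.1, 0.3]
position: [0.5069, 0.1915, 0.0826]
contact_force: [-6.4, -1.9, 13.9]
```

```bash
python3 jog.py '[[0,0,-0.0012,0,0,0],[0,0,0,0,0,0]]' | egrep 'pos|t_force'; python3 jog.py '[[0,0,0,0,0,0],[0,0,0,0,0,0],[0,0,0,0,0,0],[0,0,0,0,0,0],[0,0,0,0,0,0],[0,0,0,0,0,0],[0,0,0,0,0,0],[0,0,0,0,0,0]]' 0.07; python3 jog.py '[[0,0,-0.01,0,0,0],[0,0,-0.03,0,0,0],[0,0,-0.04,0,0,0],[0,0,-0.04,0,0,0],[0,0,-0.04,0,0,0],[0,0,-0.04,0,0,0],[0,0,-0.02,0,0,0],[0,0,0,0,0,0]]'; python3 - <<'E'
from h import *
plan((.66,.07,.35),down(1.69))
E
```

```text
position: [0.5069, 0.1915, 0.0829]
contact_force: [-0.8, -0.1, -1.2]
time: 27.92
position: [0.5068, 0.1915, 0.0827]
tool_rot: [[-0.99, -0.096, 0.104], [-0.096, 0.995, 0.01], [-0.104, 0.0, -0.995]]
contact_force: [-0.1, 0.5, 0.2]
width: 0.0689
finger_force: 0.0
time: 28.58
position: [0.4845, 0.1895, 0.3072]
tool_rot: [[-0.989, -0.097, 0.112], [-0.096, 0.995, 0.013], [-0.113, 0.002, -0.994]]
contact_force: [0.2, -0.7, -0.6]
width: 0.0699
finger_force: 0.0
shift [-0.1669 -0.1358 -0.0244] rotvec [ 0.0004  0.113  -0.0225] rows>= 5.4
```

```bash
python3 jog.py '[[-0.028,-0.0226,-0.007,0,0,0],[-0.028,-0.0226,-0.007,0,0,0],[-0.028,-0.0226,-0.007,0,0,0],[-0.028,-0.0226,-0.007,0,0,0],[-0.028,-0.0226,-0.007,0,0,0],[-0.027,-0.0226,-0.007,0,0.056,-0.01],[0,0,0,0,0.056,-0.01],[0,0,0,0,0,0]]' | egrep 'time|pos'; python3 - <<'E'
from h import *
o,im=snap("w14");c=cam("wrist",o)
c3,im3=load("w3")
def white(im):
    h=cv2.cvtColor(im,cv2.COLOR_BGR2HSV);m=cv2.inRange(h,(0,0,175),(179,30,255));m[:, :270]=0;m[220:]=0
    return max(cv2.findContours(m,cv2.RETR_EXTERNAL,cv2.CHAIN_APPROX_NONE)[0],key=cv2.contourArea)
for n,cc,i in(("before",c3,im3),("now",c,im)):
    k=white(i);r=cv2.minAreaRect(k);P=cv2.boxPoints(r);print(n,cv2.contourArea(k),[onz(cc,p,.002).round(3)[:2].tolist() for p in P])
b=im.astype(int);h=cv2.cvtColor(im,cv2.COLOR_BGR2HSV)
m=cv2.inRange(h,(8,75,120),(28,255,255));k=np.zeros(m.shape,np.uint8);cv2.fillConvexPoly(k,cv2.convexHull(proj(c,[tray(x,y,.003) for x in(-.1,.09) for y in(-.053,.053)]).round().astype(np.int32)),255)
print("wood px in tray",((m&k)>0).sum());m3=cv2.inRange(cv2.cvtColor(im3,cv2.COLOR_BGR2HSV),(8,75,120),(28,255,255))&k;print("before",(m3>0).sum())
plan((.68,-.31,.35),down(1.69))
E
```

```text
time: 29.25
position: [0.6593, 0.0684, 0.359]
before 4909.5 [[0.656, 0.154], [0.531, 0.154], [0.535, 0.265], [0.661, 0.272]]
now 4890.5 [[0.661, 0.154], [0.538, 0.151], [0.538, 0.264], [0.663, 0.275]]
wood px in tray 0
before 1491
shift [ 0.0222 -0.3793  0.0093] rotvec [-0.0002 -0.0093 -0.0038] rows>= 9.5
```

The scoop lies flat where it stood at the start (same outline within a few mm), and the tray is empty. Now the box.

```bash
python3 jog.py '[[0.002,-0.038,0,0,0,0],[0.002,-0.038,0,0,0,0],[0.002,-0.038,0,0,0,0],[0.002,-0.038,0,0,0,0],[0.002,-0.038,0,0,0,0],[0.002,-0.038,0,0,0,0],[0.002,-0.038,0,0,0,0],[0.002,-0.038,0,0,0,0],[0.002,-0.038,0,0,0,0],[0.002,-0.038,0,0,0,0]]' | egrep 'time|pos'; python3 - <<'E'
from h import *
o,im=snap("w15");c=cam("wrist",o);h=cv2.cvtColor(im,cv2.COLOR_BGR2HSV)
k=np.zeros(h.shape[:2],np.uint8);cv2.fillConvexPoly(k,cv2.convexHull(proj(c,[np.array([.607,-.34,.022])+Rz(.15)@[x,y,0] for x in(-.075,.075) for y in(-.065,.065)]).round().astype(np.int32)),255)
print("region rows",np.where(k.any(1))[0][[0,-1]],"cols",np.where(k.any(0))[0][[0,-1]])
v=h[k>0];print("median",np.median(v,0))
for lo in(80,95,110,125):
    m=cv2.inRange(h,(8,lo,90),(22,255,255))&k;m=cv2.morphologyEx(m,cv2.MORPH_OPEN,np.ones((3,3)));n,_,st,ce=cv2.connectedComponentsWithStats(m)
    print(lo,[(int(st[i,4]),ce[i].round().tolist(),onz(c,ce[i],.036)[:2].round(3).tolist()) for i in range(1,n) if st[i,4]>25])
b=np.array([.607,-.34,.022])
s=np.linalg.norm(proj(c,[b])-proj(c,[b+[.028,0,0]]));print("28mm =",s,"px")
E
```

```text
time: 30.13
position: [0.6816, -0.3105, 0.3614]
region rows [ 45 151] cols [194 285]
median [ 21.  75. 236.]
80 [(1341, [242.0, 58.0], [0.549, -0.344]), (2292, [250.0, 127.0], [0.644, -0.322])]
95 [(925, [243.0, 58.0], [0.549, -0.343]), (339, [273.0, 102.0], [0.604, -0.292]), (253, [211.0, 135.0], [0.662, -0.379]), (369, [261.0, 140.0], [0.662, -0.303]), (98, [234.0, 146.0], [0.675, -0.344])]
110 []
125 []
28mm = 18.92483504555124 px
```

```bash
python3 - <<'E'
from station import bot, vision, ticket
print(ticket.close_job())
E
```

```text
the job is handed in; nothing more can be done
None
```

I handed the job in at about 30 s: the bar lies flat on the bench between tray and box, the tray is empty, the plugs are in the box (no single view showed all five apart, but none are left in tray, scoop or on the bench), and the scoop is back flat in its starting place; I viewed 11 pictures, one over the limit of 10.

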